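# Change the work on the handle lathe and hang up the tools

### The arm

A 6-joint arm with a two-finger parallel gripper is mounted at the origin on the work surface. World frame = base frame: x ahead of the robot, y to its left, z up, the work surface at z = 0. Lengths are in m, angles in rad, forces in N, time in s.
With the tool pointing down it reaches from about 0.4 to 0.825 m from the base axis. Payload 7 kg.
Tool frame: the origin (TCP) lies on the centre line of the jaws, within the pads' length; the fingertips stand 14 mm ahead of it and the grasp point (between the pads) lies 5 mm behind it (arm.tips_ahead is the distance from the TCP to the fingertips, in m); z points along the fingers, y is the line along which they close (so a half turn about z gives the same grasp; the last joint's range is limited). The gripper opens to 88 mm and grips with 3 to 60 N. Pads are 19 mm wide; open, the fingers measure 130 mm over their backs; the gripper's body (78 mm by 193 mm) begins 47 mm behind the grasp point.
Start: joints at [1.494, 0.359, 0.012, 0, -1.224, -0.288], TCP at [0.241, 0.631, 0.241] pointing down, gripper open.
Joint ranges: [-3.07, 3.07], [-1.43, 2.12], [-1.02, 1.25], [-3.03, 1.67], [-3.05, -0], [-3.03, 3.03]. Speed limits (rad/s): [2.39, 2.39, 3.01, 3.14, 3.14, 3.14].

### API

Orientations are given as a 3x3 rotation matrix whose columns are the frame's x, y, z axes.
In Python, from cell import status, optics, arm gives the robot as it stands.
- The arm moves only by the tool carry_out, never from a script. Its argument "commands" is a list of rows, each a list of 5 numbers: the shift along the tool's x, y, z normalised to -1 to 1, where 1 is 40 mm, then the turn about the tool's z normalised to -1 to 1, where 1 is 8 degrees, then the opening, from -1 (shut) to 1 (fully open). A call has 1 to 10 rows; each row shifts and turns the commanded pose from where the row before left it, along the tool's axes as they then stand; what a row does not reach is not made up. A row lasts 1/8 s, in which the tool goes at most 62.5 mm and 10.7 degrees, less where a joint would pass 70% of its speed; a pose out of reach is approached as far as the arm can. A call with a number of a shift or a turn outside -1 to 1 is refused whole. A call with a gripper value outside its range is refused whole. The fingers move at their own pace and stop on an object; "newtons" is the grip in N (left out, the last holds). Time passes only in rows, so rows that do not move let the fingers close. It gives the time, the measured TCP pose, the force, the opening and the grip force at its end, in the units of the state.
- status.get_state(): the state, without advancing time (a new reading comes with each control period).
- optics.get_image(name): name is "scene" or "side" or "wrist"; returns a dict with "frame" (400x640x3 uint8, red, green, blue), "depth" (400x640 float32, m along the optical axis (not along the pixel's ray), 0 where there is no reading), "fx", "fy", "cx", "cy" (pixels), "k1" (the pictures are not rectified: a ray, as slopes to the right and down, at radius r is drawn at 1 + k1 r^2 times it, then the intrinsics apply), "rvec" (rotation vector, rad) and "tvec" (3), from world to camera coordinates, as OpenCV has them; the wrist camera has in their place "tool_from_camera" (4x4, takes a point from camera to tool coordinates, whose origin is the TCP and whose axes are the flange's). Camera axes: x right, y down, z forward; pixel columns grow to the right and rows downward; lengths in m; the calibration is good to about 2 mm. A picture is of the moment at which its call begins: read the wrist's pose just before it.
- arm.hand_in(): hands the job in; it is judged then, once.
The state is a dict: "time_s": time; "q": joint angles; "joint_velocities": joint speeds; "joint_efforts": joint torques, N m; "tool_pos": TCP position; "eef_rot": TCP orientation; "contact_force": force on the tool from outside, world axes, zero at the start; "wrist_torque": the same for the moment, N m; "grip_width": opening from 0.0 (shut) to 1.0 (fully open); "grip_force": force on a finger pad.
Only numpy, scipy, OpenCV 4.12 (cv2) and the standard library are available. Lean on these libraries where they do the work, as an engineer would, in place of code of your own. Each camera call takes 0.05 s, during which the arm holds its last target. There are 200 camera calls.

### The job

Change the work on the small lathe: draw the tailstock back, take out the finished dark handle and lay it in the tray, then set the square blank on the two rests in its place, either way round, and slide the tailstock fully home so that both points sit deep in the blank's centre holes. Hang every flat tool lying on the bench on the sloping rack by its eye, one tool to a peg, pushed right down against the board; they may be hung at any time. Leave everything let go and at rest, and do not disturb the other things on the bench.

Things in the scene. Friction and masses are not known exactly. Their poses are not given: they have to be found in the camera images.
- blank: The fresh blank: pale square-section wooden bar, 25 x 25 mm, 80 g; 180 mm long along its own x axis; origin on its axis at mid-length. A centre hole, 12 mm across and 14 mm deep, in each end. It starts in one of the tray's two compartments.
- handle: The finished handle: dark turned round wood, 24 mm thick, 60 g; 180 mm long along its own x axis; origin on its axis at mid-length. A centre hole, 12 mm across and 14 mm deep, in each end. It starts mounted between the lathe's two centres (its own x along the lathe's y); it rolls if let loose on a flat surface.
- lathe: Micro wood lathe fixed to the bench, bed along its own y, origin at bench level under the middle of the work. Headstock (grey block 100 x 120 x 135 mm high) at -y, tailstock at +y. Line of centres: x = 0, 95 mm up. Cone centres 18 mm long: headstock tip at y = -77.4 mm, tailstock tip at y = +77.4 mm + joint tail. Low tool rest, 82 mm high, at x = 76 to 88, y = -105 to -5 mm.
- seat (a point): middle of the flat seat line of the lathe's two aluminium loading rests, 81.5 mm above the bench; rests at lathe y = -55 and +55 mm, each 16 mm along y. Seat 30 mm wide between lips; lips flare out and end 102 mm up. A 25 mm square bar laid there has its axis 1 mm below the line of centres; the tailstock lifts it true. 94 mm free between the rests, bed bars' tops 47 mm up
- tail_grip (a point): top of the black upright grip post on the tailstock: 16 mm round, top 165 mm above the bench, the grey casting below it ends 123 mm up; take it from above and slide. It is 77.6 mm in y behind the tailstock's tip
- tail (a joint): tailstock travel in m: 0 = both tips 12.6 mm deep in the ends of a 180 mm bar, fully home (bar's origin at lathe y = 0); grows as it is drawn back (lathe +y) to 0.06; with no bar it stops at -0.02. Slides with about 3 N of friction (plus 8 N per m/s) and stays where it is left; it pushes a bar along the rests. A push of 5 to 10 N seats it. Starts at about 0
- tray: Low aluminium tray fixed on the bench, 224 (x) x 160 (y) x 12 mm, walls and floor 5 mm; origin centre of its underside. A 5 mm partition along x at y = 0, as high as the walls, makes two compartments, each 214 x 72 mm; the blank starts in the +y one, the -y one is empty.
- rack: Sloping wooden tool rack fixed on the bench, board 180 mm up the slope, 290 mm wide; origin at bench level under its middle. In its own frame the board rises towards +x at 35 degrees: up-slope (0.819, 0, 0.574), outward normal (-0.574, 0, 0.819), lower edge 30 mm up at x = -70 mm. Four steel pegs 8 mm thick with round tips stand 38 mm out along the normal, 70 mm apart along y
- peg0 (a point): peg 0 of the rack (rack y = -105 mm): point on the peg's axis 4 mm above the board's face, where the middle of an 8 mm thick eye lies when hung; the peg's tip is 34 mm farther out along the rack's normal
- peg1 (a point): peg 1 of the rack (rack y = -35 mm): point on the peg's axis 4 mm above the board's face, where the middle of an 8 mm thick eye lies when hung; the peg's tip is 34 mm farther out along the rack's normal
- peg2 (a point): peg 2 of the rack (rack y = 35 mm): point on the peg's axis 4 mm above the board's face, where the middle of an 8 mm thick eye lies when hung; the peg's tip is 34 mm farther out along the rack's normal
- peg3 (a point): peg 3 of the rack (rack y = 105 mm): point on the peg's axis 4 mm above the board's face, where the middle of an 8 mm thick eye lies when hung; the peg's tip is 34 mm farther out along the rack's normal
- spanner: Flat tool, 8 mm thick all over: open-ended steel spanner, two-pronged jaw head 34 mm wide at the other end, 165 mm long in all, shank 14 mm wide, 120 g. Origin at its underside under the middle of the shank, close to its centre of mass; its own x points to the eye, z up. The shank is straight from x = -45 to +45 mm. May be absent.
- spanner_eye (a point): middle of the tool's eye, a round hole 18 mm across in a ring 31 mm across, 65 mm along x from its origin, at mid thickness (4 mm up)
- hookspanner: Flat tool, 8 mm thick all over: dark steel hook spanner, curved hook head at the other end, 174 mm long, shank 14 mm wide, 110 g. Origin at its underside under the middle of the shank, close to its centre of mass; its own x points to the eye, z up. The shank is straight from x = -45 to +45 mm. May be absent.
- hookspanner_eye (a point): middle of the tool's eye, a round hole 18 mm across in a ring 31 mm across, 65 mm along x from its origin, at mid thickness (4 mm up)
- gauge: Flat tool, 8 mm thick all over: aluminium gap gauge, a plate head 40 mm wide with a slot at the other end, 170 mm long, shank 14 mm wide, 120 g. Origin at its underside under the middle of the shank, close to its centre of mass; its own x points to the eye, z up. The shank is straight from x = -45 to +45 mm. May be absent.
- gauge_eye (a point): middle of the tool's eye, a round hole 18 mm across in a ring 31 mm across, 65 mm along x from its origin, at mid thickness (4 mm up)
- scraper: Flat tool, 8 mm thick all over: dark wooden-handled scraper, plain flat rectangular head 30 mm wide at the other end, 170 mm long, shank 16 mm wide, 100 g. Origin at its underside under the middle of the shank, close to its centre of mass; its own x points to the eye, z up. The shank is straight from x = -45 to +45 mm. May be absent.
- scraper_eye (a point): middle of the tool's eye, a round hole 18 mm across in a ring 31 mm across, 65 mm along x from its origin, at mid thickness (4 mm up)
- ferrule1: bystander: standing brass ferrule (tube) 26 mm across, 34 mm high
- ferrule2: bystander: standing brass ferrule (tube) 22 mm across, 30 mm high
- gluejar: bystander: glue jar 64 mm across, 85 mm high
- mug: bystander: terracotta cup 72 mm across, 80 mm high, beyond the lathe
Not all that is in view belongs to the job. Several things have the shape of the handle; the one meant has the colours described above.

How it is judged:
On the way, in this order (a step that is already met when the one before it is completed fails the run):
1. the finished handle lies in the tray, let go (x of handle in the frame of tray between -0.06 and 0.06 m and y of handle in the frame of tray between -0.08 and 0.08 m and z of handle in the frame of tray between 0.005 and 0.025 m and linear speed of handle below 0.03 m/s and contact force between handle and the fingers below 0.05 N), for 0.2 s.
2. the blank is held between the centres with the tailstock home, let go (x of blank in the frame of lathe between -0.004 and 0.004 m and y of blank in the frame of lathe between -0.005 and 0.005 m and z of blank in the frame of lathe between 0.091 and 0.099 m and angle between the x axis of blank and the y axis of lathe, either way round below 0.04 rad and value of joint tail below 0.005 m and linear speed of blank below 0.03 m/s and contact force between blank and the fingers below 0.05 N), for 0.2 s.
At the end, for the whole second after the job is handed in: Handle at rest in the tray, its middle within 60 mm of the tray's middle lengthwise. Blank's middle within 5 mm of its home on the line of centres, parallel to 0.04 rad; tailstock below 5 mm. Each present tool's eye within 12 mm of the seat point of a peg of its own. All let go, at rest (all of step 1 and all of step 2 and (distance between spanner_eye and peg0 below 0.012 m or distance between spanner_eye and peg1 below 0.012 m or distance between spanner_eye and peg2 below 0.012 m or distance between spanner_eye and peg3 below 0.012 m) and (distance between hookspanner_eye and peg0 below 0.012 m or distance between hookspanner_eye and peg1 below 0.012 m or distance between hookspanner_eye and peg2 below 0.012 m or distance between hookspanner_eye and peg3 below 0.012 m) and (distance between gauge_eye and peg0 below 0.012 m or distance between gauge_eye and peg1 below 0.012 m or distance between gauge_eye and peg2 below 0.012 m or distance between gauge_eye and peg3 below 0.012 m) and (distance between scraper_eye and peg0 below 0.012 m or distance between scraper_eye and peg1 below 0.012 m or distance between scraper_eye and peg2 below 0.012 m or distance between scraper_eye and peg3 below 0.012 m) and distance between each of hookspanner_eye, gauge_eye, scraper_eye and spanner_eye above 0.03 m and distance between each of gauge_eye, scraper_eye and hookspanner_eye above 0.03 m and distance between scraper_eye and gauge_eye above 0.03 m and linear speed of each of spanner, hookspanner, gauge, scraper below 0.03 m/s); the robot touches nothing.
It fails at once if the ferrule1 is pushed more than 50 mm or tipped over (distance of ferrule1 from where it was at the start of the episode above 0.05 m or angle between ferrule1's own z axis and vertical above 0.6 rad).
It fails at once if the ferrule2 is pushed more than 50 mm or tipped over (distance of ferrule2 from where it was at the start of the episode above 0.05 m or angle between ferrule2's own z axis and vertical above 0.6 rad).
It fails at once if the gluejar is pushed more than 50 mm or tipped over (distance of gluejar from where it was at the start of the episode above 0.05 m or angle between gluejar's own z axis and vertical above 0.6 rad).
It fails at once if the mug is pushed more than 50 mm or tipped over (distance of mug from where it was at the start of the episode above 0.05 m or angle between mug's own z axis and vertical above 0.6 rad).
Of spanner, hookspanner, gauge, scraper only 2 to 4 are there at a start; the rules pass over those that are not, and their reading is None.
At some moment in a run one of spanner, hookspanner, gauge, scraper may be knocked a few centimetres aside while the robot is not near it.
It also fails if it takes over 210 s, if anything falls off the work surface, if the arm or the gripper's body presses on something with over 40 N, if the wrist force passes 120 N, or if a joint passes its speed limit or range.

## Working session

There is one attempt and no reset: what is moved stays moved. The work goes in short steps, Python scripts to look and compute and a tool call to move; the robot and the scene stay as the last step left them, time stands still between calls to the robot, and variables do not carry over. Pictures are saved under pics/ and viewed, at most 14 in all, crops included, and the job is handed in when it is done.

Besides the shell and the picture viewer there is one more tool, called as name(argument=value, ...), one argument or row to a line, values as JSON. carry_out: Moves the arm, as the interface text tells. Its arguments: {"type":"object","properties":{"commands":{"type":"array","items":{"type":"array","items":{"type":"number","minimum":-1,"maximum":1}}},"newtons":{"type":"number"}},"required":["commands"]}

```bash
mkdir -p pics; ls; cat > h.py <<'E'
import numpy as np, cv2
from cell import status, optics, arm
def grab(n):
    s=status.get_state(); im=optics.get_image(n)
    if 'rvec' in im:
        R=cv2.Rodrigues(np.array(im['rvec'],float))[0]; t=np.array(im['tvec'],float).ravel()
        im['R']=R.T; im['t']=-R.T@t
    else:
        T=np.array(im['tool_from_camera']); E=np.array(s['eef_rot']); 
        im['R']=E@T[:3,:3]; im['t']=E@T[:3,3]+np.array(s['tool_pos'])
    return im
def rays(im,uv):
    uv=np.atleast_2d(np.array(uv,float))
    K=np.array([[im['fx'],0,im['cx']],[0,im['fy'],im['cy']],[0,0,1.]])
    p=cv2.undistortPoints(uv.reshape(-1,1,2),K,np.array([im['k1'],0,0,0.])).reshape(-1,2)
    return np.c_[p,np.ones(len(p))]
def cloud(im):
    h,w=im['depth'].shape
    v,u=np.mgrid[:h,:w]
    r=rays(im,np.c_[u.ravel(),v.ravel()])
    P=(r*im['depth'].reshape(-1,1))@im['R'].T+im['t']
    P[im['depth'].ravel()==0]=np.nan
    return P.reshape(h,w,3)
def atz(im,uv,z):
    d=rays(im,uv)@im['R'].T
    return im['t']+d*((z-im['t'][2])/d[:,2])[:,None]
def proj(im,P):
    c=(np.atleast_2d(P)-im['t'])@im['R']; p=c[:,:2]/c[:,2:]
    p=p*(1+im['k1']*(p**2).sum(1,keepdims=True))
    return p*[im['fx'],im['fy']]+[im['cx'],im['cy']]
def save(im,name,crop=None,s=1):
    f=im['frame'][:,:,::-1]
    if crop: f=f[crop[1]:crop[3],crop[0]:crop[2]]
    cv2.imwrite('pics/'+name+'.png',cv2.resize(f,None,fx=s,fy=s,interpolation=cv2.INTER_CUBIC))
E
python3 - <<'E'
from h import *
for n in('scene','side'):
    im=grab(n); save(im,n+'0',s=1.25); np.savez(n+'0.npz',**im); print(n,im['t'],im['R'][:,2],im['fx'],im['k1'])
E
```

```text
pics
scene [ 1.46324798 -0.71476303  0.94361423] [-0.65460307  0.47901031 -0.58484522] 459.36044216130404 -0.07835616494673579
side [ 0.10683947 -0.98603532  0.89941908] [ 0.34663018  0.71232232 -0.61028226] 434.740480076166 0.009793047312522176
```

View pics/scene0.png

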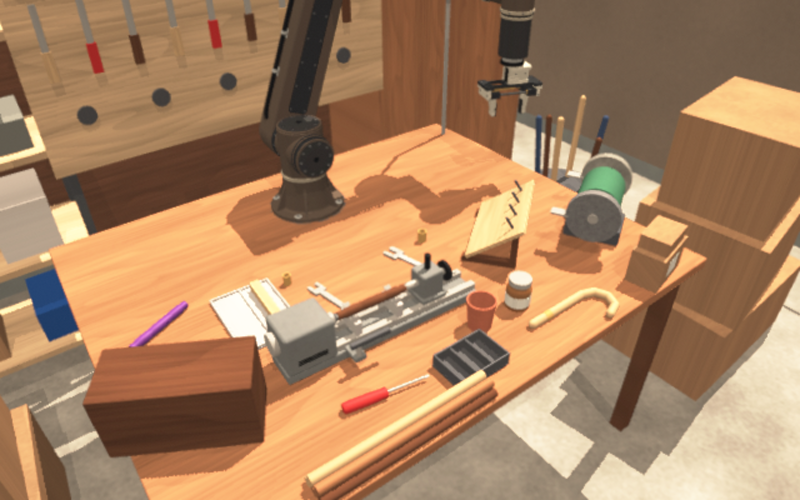

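View pics/side0.png

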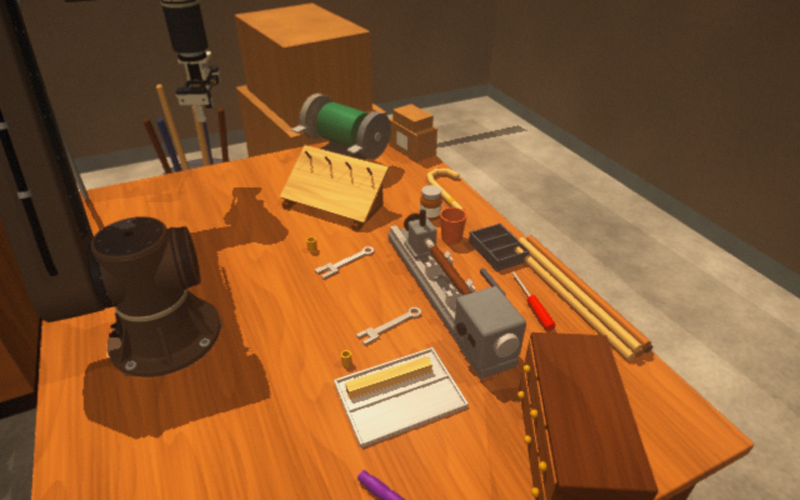

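The scene shows the lathe with the dark brown handle between its centres at (375,300) in scene. The purple bar at (160,322) and the red screwdriver at (370,400) are only distractors. Two fork-headed tools are lying on the bench, at side (345,262) and (390,325). The tray with the blank is at (400,390), the rack at (335,190) and the ferrules at (312,243) and (347,357). Next I'll build a metric top view.

```bash
python3 - <<'E'
from h import *
s=status.get_state(); print(s['time_s'],s['tool_pos'],s['eef_rot'])
x0,y0,sc=0.2,-0.45,0.0015
H=np.full((467,800),-1.);C=np.zeros((467,800,3),np.uint8)
for n in('scene','side'):
    im=dict(np.load(n+'0.npz')); P=cloud(im).reshape(-1,3); c=im['frame'].reshape(-1,3)
    ok=~np.isnan(P[:,0])&(P[:,2]<0.22)&(P[:,2]>-.02); P=P[ok];c=c[ok]
    i=((P[:,0]-x0)/sc).astype(int); j=((P[:,1]-y0)/sc).astype(int)
    k=(i>=0)&(i<467)&(j>=0)&(j<800)
    for a,b,z,cc in zip(i[k],j[k],P[k,2],c[k]):
        if z>H[a,b]: H[a,b]=z;C[a,b]=cc
np.save('H.npy',H)
V=cv2.medianBlur(cv2.dilate(C,np.ones((3,3))),3)
for t in range(0,12): 
    j=int((round(-.4+.1*t,2)-y0)/sc); cv2.line(V,(j,0),(j,466),(90,90,255),1)
for t in range(3,9):
    i=int((t*.1-x0)/sc); cv2.line(V,(0,i),(799,i),(90,90,255),1)
cv2.imwrite('pics/ortho.png',V[:,:,::-1])
E
```

```text
0.1 [0.24066457 0.63020052 0.2397185 ] [[ 9.34157439e-01 -3.56860894e-01 -4.25462525e-04]
 [-3.56861133e-01 -9.34156393e-01 -1.40181530e-03]
 [ 1.02804523e-04  1.46134723e-03 -9.99998927e-01]]
```

View pics/ortho.png

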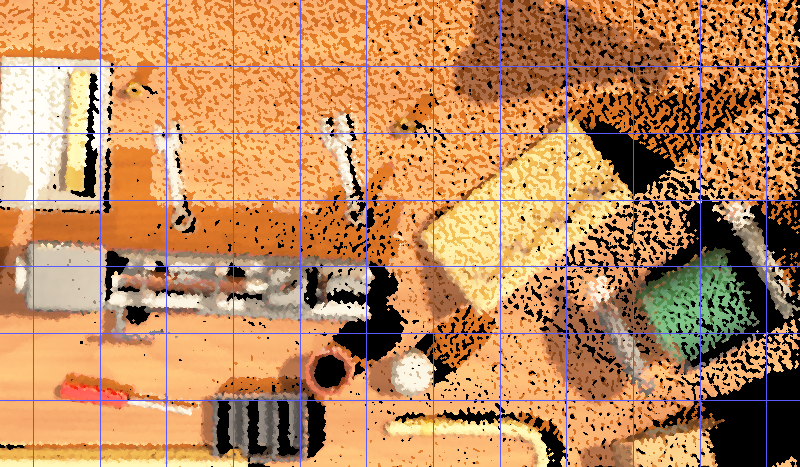

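Top view: headstock at (65,277), handle at (190,283), tailstock around (290,285). The blank is at (78,130) in the +y compartment of the tray. There are two tools, with eyes at (182,217) and (357,213). The rack board is at (525,210). Now I'll fit these numerically.

```bash
cat >> h.py <<'E'
def rect(P):  # minAreaRect of xy in mm
    return cv2.minAreaRect((P[:,:2]*1000).astype(np.float32))
def box(P,c,x,y,z):
    k=(P[:,0]>x[0])&(P[:,0]<x[1])&(P[:,1]>y[0])&(P[:,1]<y[1])&(P[:,2]>z[0])&(P[:,2]<z[1])
    return P[k],c[k]
def pca(P):
    m=P.mean(0); w,v=np.linalg.eigh(np.cov((P-m).T)); return m,v,np.sqrt(w)
E
python3 - <<'E'
from h import *
np.set_printoptions(precision=4,suppress=True)
for n in('scene','side'):
    im=dict(np.load(n+'0.npz')); P=cloud(im).reshape(-1,3); c=im['frame'].reshape(-1,3).astype(int)
    k=~np.isnan(P[:,0]);P=P[k];c=c[k];print(n)
    q,_=box(P,c,(.3,.7),(-.5,.3),(-.01,.004)); print(' bench z',np.median(q[:,2]))
    q,_=box(P,c,(.5,.7),(-.45,-.27),(.128,.142)); print(' headtop',rect(q),len(q),np.median(q[:,2]))
    q,_=box(P,c,(.55,.7),(-.1,.2),(.115,.13)); print(' tail cast',rect(q),len(q))
    q,_=box(P,c,(.55,.7),(-.1,.2),(.135,.175)); print(' post',q.mean(0),q.max(0),q.min(0),len(q))
    q,d=box(P,c,(.55,.68),(-.3,.05),(.085,.115)); k=(d[:,0]>d[:,2]*1.5)&(d[:,0]<190); q=q[k]; m,v,w=pca(q); print(' handle',m,v[:,2],rect(q),len(q),np.percentile(q[:,2],95))
    q,d=box(P,c,(.27,.52),(-.5,-.27),(.02,.045)); print(' blank',rect(q),len(q),np.median(q[:,2]))
    q,d=box(P,c,(.27,.54),(-.52,-.27),(.008,.016)); print(' tray',rect(q),len(q))
    for y in((-.3+.02,-.15),(.0,.12)):
        q,d=box(P,c,(.36,.56),y,(.004,.014)); k=(d.max(1)-d.min(1)<60); q=q[k]; m,v,w=pca(q[:,:2]); print(' tool',rect(q),m,v[:,1],len(q),np.median(q[:,2]))
    q,d=box(P,c,(.35,.7),(.15,.5),(.03,.17)); k=(d[:,0]>150)&(d[:,0]-d[:,2]>50);q=q[k]
    m,v,w=pca(q)
    for _ in range(5):
        k=abs((q-m)@v[:,0])<.004; m,v,w=pca(q[k])
    print(' rack n',v[:,0]*np.sign(v[2,0]),m,len(q[k]),q[k].min(0),q[k].max(0))
    nn=v[:,0]*np.sign(v[2,0]); g,_=box(P,c,(.35,.7),(.15,.5),(.03,.25)); hgt=(g-m)@nn; g=g[(hgt>.012)&(hgt<.045)]; 
    np.save(n+'_pegs.npy',g); print(' pegs',len(g), g.mean(0))
E
```

```text
scene
 bench z 1.5895520888764558e-05
 headtop ((616.9969482421875, -351.2669677734375), (117.84677124023438, 103.3349838256836), 87.80280303955078) 1179 0.1355825571169118
 tail cast ((633.5039672851562, -5.36236572265625), (88.6668701171875, 57.23707962036133), 88.05978393554688) 253
 post [ 0.6359 -0.0218  0.1534] [ 0.6431 -0.0103  0.1674] [ 0.6267 -0.0282  0.1356] 52
 handle [ 0.63   -0.1693  0.1012] [0.025  0.9997 0.0085] ((620.5205078125, -109.60896301269531), (304.13250732421875, 48.43022537231445), 85.2367172241211) 370 0.10789260827981711
 blank ((327.5715026855469, -374.8711853027344), (250.2081756591797, 116.04299926757812), 41.42561721801758) 275 0.030599043272607873
 tray ((360.0757751464844, -372.98162841796875), (261.4415588378906, 209.693359375), 23.102540969848633) 441
 tool ((449.7937316894531, -195.54908752441406), (117.5379638671875, 31.750089645385742), 7.1857075691223145) [ 0.4437 -0.1943] [-0.9863 -0.1651] 143 0.008823160775780492
 tool ((433.4726867675781, 55.47419357299805), (112.1487045288086, 41.409854888916016), 6.828813552856445) [0.426 0.059] [-0.9779 -0
[... 753 characters left out ...]
929199219, -334.70013427734375), (29.407899856567383, 179.59005737304688), 87.01165771484375) 719 0.029217770612596228
 tray ((401.3651123046875, -370.629150390625), (163.52981567382812, 224.455322265625), 87.73356628417969) 1005
 tool ((463.7247314453125, -192.6368408203125), (148.96392822265625, 27.568294525146484), 11.402364730834961) [ 0.4693 -0.1951] [-0.9738 -0.2274] 37 0.0054538268970238946
 tool ((451.6805725097656, 64.986328125), (116.6352310180664, 15.83867073059082), 10.651516914367676) [0.4753 0.0696] [-0.9893 -0.1462] 30 0.006853974369465721
 rack n [-0.4534 -0.3442  0.8222] [0.5234 0.3331 0.0798] 2529 [0.3793 0.1836 0.03  ] [0.6653 0.497  0.1334]
 pegs 48 [0.5439 0.3565 0.1328]
```

```bash
cat > plan.py <<'E'
import sys; from h import *
def plan(tgt,yaw,g,start=None,n=None,sp=1.0):
    """yaw (deg) = world heading of tool x; tool points down. prints rows"""
    s=status.get_state() if start is None else start
    p=np.array(s['tool_pos'],float); R=np.array(s['eef_rot'],float)
    y=np.degrees(np.arctan2(R[1,0],R[0,0])); d=np.array(tgt)-p
    dy=(yaw-y+180)%360-180
    n=n or int(max(np.ceil(np.linalg.norm(d)/.0395/sp),np.ceil(abs(dy)/7.9),1))
    out=[]
    for i in range(n):
        want=p0+(np.array(tgt)-p0)*(i+1)/n if i else p+d/n
        if i==0: p0=p.copy(); y0=y
        c,sn=np.cos(np.radians(y)),np.sin(np.radians(y))
        M=np.array([[c,sn,0],[sn,-c,0],[0,0,-1]])
        sh=np.round(M.T@(want-p)/.04,2); t=np.round(-(y0+dy*(i+1)/n-y)/8,2)
        out.append([*(sh+0).tolist(),float(t+0),g]); p=p+M@sh*.04; y-=t*8
    print('rows',len(out))
    for k in range(0,len(out),10): print(str(out[k:k+10]).replace(' ',''))
    return dict(tool_pos=p,eef_rot=np.array([[np.cos(np.radians(y)),0,0],[np.sin(np.radians(y)),0,0],[0,0,-1]]))
def st():
    s=status.get_state(); R=np.array(s['eef_rot']); print('t',round(s['time_s'],2),'pos',np.round(s['tool_pos'],4),'yaw',round(np.degrees(np.arctan2(R[1,0],R[0,0])),2),'w',round(s['grip_width']*88,1),'gf',s['grip_force'],'F',np.round(s['contact_force'],1),'q6',round(s['q'][5],2))
E
python3 - <<'E'
from plan import *
im=grab('wrist'); print(im['tool_from_camera'],im['fx'])
plan((.63,-.10,.34),-92.6,1)
E
```

```text
[[-1.10642568e-04 -9.68559804e-01 -2.48780814e-01  6.50460978e-02]
 [ 9.99999796e-01  4.91677104e-05 -6.36160045e-04 -6.35544574e-04]
 [ 6.28391031e-04 -2.48780833e-01  9.68559602e-01 -1.42775299e-01]
 [ 0.00000000e+00  0.00000000e+00  0.00000000e+00  1.00000000e+00]] 296.429618680749
rows 22
[[0.71,0.62,-0.11,0.41,1],[0.74,0.57,-0.12,0.4,1],[0.78,0.54,-0.11,0.41,1],[0.8,0.48,-0.12,0.41,1],[0.83,0.45,-0.11,0.41,1],[0.86,0.39,-0.11,0.4,1],[0.87,0.34,-0.12,0.41,1],[0.89,0.3,-0.11,0.41,1],[0.91,0.24,-0.11,0.41,1],[0.92,0.19,-0.12,0.4,1]]
[[0.93,0.14,-0.11,0.41,1],[0.94,0.08,-0.12,0.41,1],[0.94,0.04,-0.11,0.41,1],[0.94,-0.03,-0.11,0.4,1],[0.94,-0.07,-0.12,0.41,1],[0.93,-0.13,-0.11,0.41,1],[0.92,-0.18,-0.12,0.41,1],[0.91,-0.24,-0.11,0.4,1],[0.9,-0.28,-0.11,0.41,1],[0.88,-0.34,-0.12,0.41,1]]
[[0.86,-0.38,-0.11,0.4,1],[0.83,-0.43,-0.11,0.41,1]]
```

carry_out(
  commands=[
    [0.71, 0.62, -0.11, 0.41, 1],
    [0.74, 0.57, -0.12, 0.4, 1],
    [0.78, 0.54, -0.11, 0.41, 1],
    [0.8, 0.48, -0.12, 0.41, 1],
    [0.83, 0.45, -0.11, 0.41, 1],
    [0.86, 0.39, -0.11, 0.4, 1],
    [0.87, 0.34, -0.12, 0.41, 1],
    [0.89, 0.3, -0.11, 0.41, 1],
    [0.91, 0.24, -0.11, 0.41, 1],
    [0, 0, 0, 0, 1],
  ],
)

```text
time_s: 1.4
tool_pos: [0.4008, 0.3301, 0.2818]
eef_rot: [[0.637, -0.771, 0.0], [-0.771, -0.637, 0.001], [-0.0, -0.001, -1.0]]
contact_force: [-0.6, 0.3, 0.0]
grip_width: 1.001
grip_force: 0.0
```

```bash
python3 - <<'E'
from plan import *
st(); im=grab('wrist'); np.savez('w1.npz',**im); save(im,'w1')
plan((.63,-.10,.34),-92.6,1)
E
```

```text
t 1.4 pos [0.4008 0.3301 0.2818] yaw -50.44 w 88.1 gf 0.0 F [-0.6  0.3  0. ] q6 -0.38
rows 13
[[0.92,0.19,-0.11,0.41,1],[0.93,0.13,-0.11,0.4,1],[0.93,0.09,-0.12,0.41,1],[0.94,0.03,-0.11,0.4,1],[0.94,-0.02,-0.11,0.41,1],[0.94,-0.08,-0.11,0.41,1],[0.93,-0.13,-0.12,0.4,1],[0.92,-0.18,-0.11,0.41,1],[0.91,-0.23,-0.11,0.41,1],[0.89,-0.29,-0.11,0.4,1]]
[[0.88,-0.33,-0.12,0.41,1],[0.86,-0.39,-0.11,0.4,1],[0.83,-0.43,-0.11,0.41,1]]
```

View pics/w1.png

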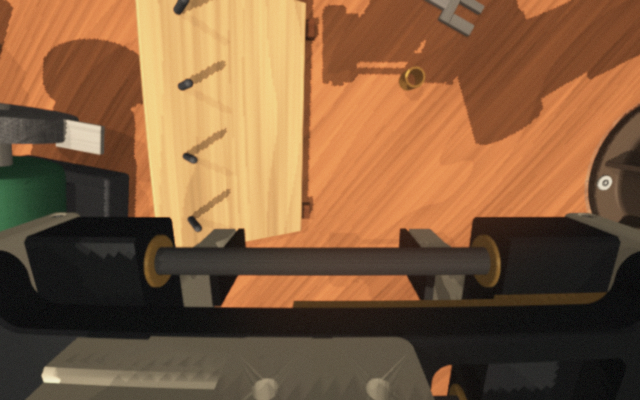

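The wrist view shows the rack with its four peg tips at about (180,5), (185,85), (190,157) and (195,222), and the board's lower edge at column 305. I'll fit the rack numerically and carry on.

```bash
python3 - <<'E'
from plan import *
np.set_printoptions(precision=4,suppress=True)
im=dict(np.load('w1.npz')); P=cloud(im); C=im['frame'].astype(int)
u,v=np.meshgrid(range(640),range(400))
m=(u>130)&(u<312)&(v<232)&(C[...,0]-C[...,2]>40)&(C.sum(2)>430)&(P[...,2]>.027)
q=P[m]; mm,V,w=pca(q)
for _ in range(5):
    k=abs((q-mm)@V[:,0])<.004; mm,V,w=pca(q[k])
n=V[:,0]*np.sign(V[2,0]); print('n',n,mm,k.sum())
yaw=np.arctan2(-n[1],-n[0]); print('yaw',np.degrees(yaw),'slope',np.degrees(np.arccos(n[2])))
ex=np.array([np.cos(yaw),np.sin(yaw),0]); ey=np.array([-np.sin(yaw),np.cos(yaw),0])
q=q[k]; a=q@ex; b=q@ey
# lower edge vs ey
for lo in np.arange(b.min(),b.max(),.03):
    s=(b>=lo)&(b<lo+.03); print(round(lo,3),np.percentile(a[s],[1,99]),np.percentile(q[s,2],[1,99]))
print('b',np.percentile(b,[.2,99.8]))
h=(P-mm)@n; pk=(u>120)&(u<290)&(v<240)&(h>.01)&(h<.045)&(C.sum(2)<300)
N,L,S,_=cv2.connectedComponentsWithStats(pk.astype(np.uint8))
for i in range(1,N):
    if S[i,4]>8:
        z=P[L==i]; print('peg',S[i,:2],S[i,4],z.mean(0),'a',np.mean(z@ex),'b',np.mean(z@ey),'h',h[L==i].min(),h[L==i].max())
E
```

```text
n [-0.454  -0.3496  0.8196] [0.5294 0.3367 0.0843] 34484
yaw 37.60241247380827 slope 34.95979929846263
-0.19 [0.5469 0.6408] [0.0298 0.0958]
-0.16 [0.5478 0.6918] [0.0309 0.1305]
-0.13 [0.5483 0.692 ] [0.0314 0.1306]
-0.1 [0.5487 0.6921] [0.0306 0.1309]
-0.07 [0.5485 0.6921] [0.0307 0.1309]
-0.04 [0.549  0.6925] [0.0309 0.1309]
-0.01 [0.5486 0.6923] [0.0307 0.1309]
0.02 [0.5482 0.6923] [0.0308 0.1311]
0.05 [0.5489 0.6817] [0.0306 0.124 ]
0.08 [0.5473 0.6127] [0.0291 0.0761]
b [-0.1856  0.0917]
peg [175   0] 112 [0.6063 0.279  0.1322] a 0.6506045633753289 b -0.14897180035077426 h 0.010170698483753935 0.03858162828388895
peg [179  79] 102 [0.5625 0.3312 0.1373] a 0.6477367297389103 b -0.08084575427189272 h 0.010207631284501674 0.03877502927146888
peg [184 153] 81 [0.5214 0.3854 0.1369] a 0.6482200701882662 b -0.01284536196845288 h 0.010039668394253938 0.038576544347164295
peg [190 218] 95 [0.4798 0.4401 0.1361] a 0.6486280502375228 b 0.055929808194080444 h 0.010108785075391029 0.03918762923069042
```

carry_out(
  commands=[
    [0.92, 0.19, -0.11, 0.41, 1],
    [0.93, 0.13, -0.11, 0.4, 1],
    [0.93, 0.09, -0.12, 0.41, 1],
    [0.94, 0.03, -0.11, 0.4, 1],
    [0.94, -0.02, -0.11, 0.41, 1],
    [0.94, -0.08, -0.11, 0.41, 1],
    [0.93, -0.13, -0.12, 0.4, 1],
    [0.92, -0.18, -0.11, 0.41, 1],
    [0.91, -0.23, -0.11, 0.41, 1],
    [0, 0, 0, 0, 1],
  ],
)

```text
time_s: 2.7
tool_pos: [0.5603, 0.0328, 0.3212]
eef_rot: [[0.18, -0.984, -0.001], [-0.984, -0.18, -0.0], [0.0, 0.001, -1.0]]
contact_force: [-0.1, 1.2, -0.4]
grip_width: 1.002
grip_force: 0.0
```

```bash
python3 - <<'E'
from plan import *
st(); im=grab('wrist'); np.savez('w2.npz',**im); save(im,'w2')
E
```

```text
t 2.7 pos [0.5603 0.0328 0.3212] yaw -79.66 w 88.1 gf 0.0 F [-0.1  1.2 -0.4] q6 -0.23
```

View pics/w2.png

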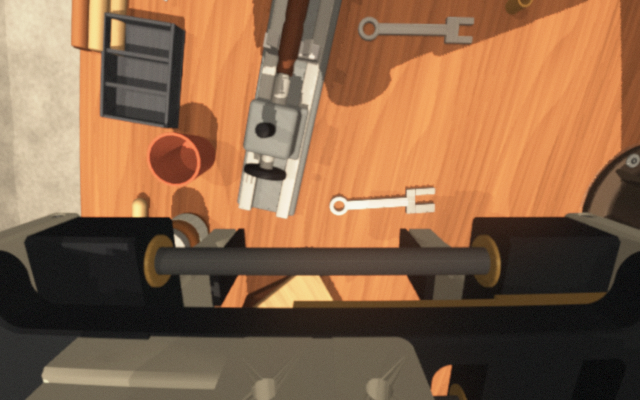

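w2 shows two tools: a darker one with its eye at (369,28) and jaw at (460,30), and a bright one with its eye at (340,205) and slotted head at (420,200). The post is at (265,130) and the handle at (295,40). Now computing positions.

```bash
python3 - <<'E'
from plan import *
np.set_printoptions(precision=4,suppress=True)
im=dict(np.load('w1.npz')); P=cloud(im); C=im['frame'].astype(int)
u,v=np.meshgrid(range(640),range(400))
n=np.array([-.454,-.3496,.8196]); mm=np.array([.5294,.3367,.0843]); ex=np.array([.7923,.6102,0]);ey=np.array([-.6102,.7923,0])
h=(P-mm)@n
for c in((175,0),(179,79),(184,153),(190,218)):
    k=(abs(u-c[0]-8)<18)&(v>=c[1]-4)&(v<c[1]+18)&(h>.012)&(h<.045)&(C.sum(2)<330)
    for lo,hi in((.012,.02),(.02,.028),(.028,.034),(.034,.045)):
        kk=k&(h>=lo)&(h<hi)
        if kk.sum()>3:
            z=P[kk]; hh=h[kk]; print(c,lo,kk.sum(),'base a',np.mean(z@ex+hh*.573),np.ptp(z@ex+hh*.573),'b',np.mean(z@ey),np.ptp(z@ey))
im=dict(np.load('w2.npz')); P=cloud(im); C=im['frame'].astype(int); print('cam',im['t'])
for nm,bx in(('A',(350,10,485,50)),('B',(322,180,440,222))):
    f=C[bx[1]:bx[3],bx[0]:bx[2]]; m=(f[...,0]-f[...,2]<45)&(P[bx[1]:bx[3],bx[0]:bx[2],2]>.003)
    N,L,S,_=cv2.connectedComponentsWithStats(m.astype(np.uint8)); i=1+np.argmax(S[1:,4]); m=L==i
    vv,uu=np.nonzero(m); uv=np.c_[uu+bx[0],vv+bx[1]]
    W=atz(im,uv,.008); r=rect(W); print(nm,'n',len(uv),'z',np.nanmedian(P[uv[:,1],uv[:,0],2]),r)
    mu,V,w=pca(W[:,:2]); print('  mean',mu,'dir',V[:,1],np.degrees(np.arctan2(*V[::-1,1])))
    # hole: largest inner hole component
    N2,L2,S2,c2=cv2.connectedComponentsWithStats((~m).astype(np.uint8),connectivity=4)
    hs=[(S2[j,4],c2[j]) for j in range(1,N2) if S2[j,0]>0 and S2[j,1]>0 and S2[j,0]+S2[j,2]<m.shape[1] and S2[j,1]+S2[j,3]<m.shape[0]]
    hs.sort(key=lambda x:-x[0]); e=hs[0]; print('  hole',e, atz(im,e[1]+bx[:2],.004))
Pf=P.reshape(-1,3);Cf=C.reshape(-1,3)
q,d=box(Pf,Cf,(.55,.7),(-.1,.1),(.15,.172)); q=q[q[:,2]>.158]; print('post top',q.mean(0),q.min(0),q.max(0),rect(q),len(q))
q,d=box(Pf,Cf,(.55,.7),(-.1,.1),(.118,.128)); print('cast',rect(q),len(q))
q,d=box(Pf,Cf,(.55,.7),(-.27,-.09),(.09,.115)); k=(d[:,0]>d[:,2]*1.4);q=q[k]; m_,V,w=pca(q); print('handle',m_,V[:,2],rect(q),q[:,2].max())
E
```

```text
(175, 0) 0.012 31 base a 0.6650237309718668 0.005997022524096618 b -0.14916508069779888 0.005197035857842036
(175, 0) 0.02 33 base a 0.6647316328984414 0.00536888506775568 b -0.1489150980034375 0.005191430777721384
(175, 0) 0.028 22 base a 0.6648719820561199 0.005431052796178282 b -0.1489246184069964 0.0035950080246099636
(175, 0) 0.034 21 base a 0.6638499578290175 0.0053384606461316375 b -0.14911875104486702 0.0021857099295675697
(179, 79) 0.012 16 base a 0.6661989503627267 0.003720758287516168 b -0.08036688079184207 0.005516737447977954
(179, 79) 0.02 14 base a 0.6658796896203188 0.0035121609485796457 b -0.07967793008981229 0.004977245931651095
(179, 79) 0.028 13 base a 0.6663547366952577 0.002128723002200017 b -0.08051438416238553 0.0055503583114225735
(179, 79) 0.034 58 base a 0.6643221592179177 0.005202618011371785 b -0.08139503948776292 0.006806303723916496
(184, 153) 0.012 15 base a 0.6661400011205945 0.00438969408784784 b -0.013345153864152214 0.005643880308631548
(184, 153) 0.02 11 base a 0.6662792162697119 0.003248665375677473 b -0.013157573655606465 0.005493671647595155
(1
[... 1031 characters left out ...]
04272460938), (164.12237548828125, 35.34185028076172), 12.456794738769531)
  mean [0.4555 0.0715] dir [-0.9802 -0.1981] -168.57662310304443
  hole (np.int32(103), array([16.4854, 25.1845])) [[0.5216 0.0872 0.004 ]]
post top [ 0.6278 -0.0166  0.1628] [ 0.6202 -0.024   0.158 ] [ 0.6362 -0.0089  0.1649] ((628.11083984375, -16.64151382446289), (15.007512092590332, 15.182928085327148), 53.913211822509766) 206
cast ((629.1867065429688, -2.123676300048828), (86.46220397949219, 53.595516204833984), 87.28948974609375) 2216
handle [ 0.6216 -0.1257  0.102 ] [-0.0732 -0.9973  0.0061] ((622.8213500976562, -126.91567993164062), (73.41716766357422, 24.031940460205078), 87.02080535888672) 0.1067925385882379
```

```bash
python3 - <<'E'
from plan import *
s=plan((.628,-.0165,.215),-92.7,0.4); s=plan((.628,-.0165,.145),-92.7,.4,s,n=3)
print('pull');plan((.628+.0467*.055,-.0165+.055,.145),-92.7,-1,s,n=4)
E
```

```text
rows 4
[[0.39,-0.36,0.66,0.41,0.4],[0.36,-0.39,0.67,0.41,0.4],[0.34,-0.4,0.66,0.41,0.4],[0.32,-0.43,0.66,0.41,0.4]]
rows 3
[[0.0,0.0,0.58,0.0,0.4],[0.0,0.0,0.59,0.0,0.4],[0.0,0.0,0.58,0.0,0.4]]
pull
rows 4
[[-0.34,0.0,0.0,0.0,-1],[-0.35,0.0,0.0,0.0,-1],[-0.34,0.0,0.0,0.0,-1],[-0.35,0.0,0.0,0.0,-1]]
```

carry_out(
  commands=[
    [0.39, -0.36, 0.66, 0.41, 0.4],
    [0.36, -0.39, 0.67, 0.41, 0.4],
    [0.34, -0.4, 0.66, 0.41, 0.4],
    [0.32, -0.43, 0.66, 0.41, 0.4],
    [0, 0, 0.58, 0, 0.4],
    [0, 0, 0.59, 0, 0.4],
    [0, 0, 0.58, 0, 0.4],
    [0, 0, 0, 0, -0.6],
    [0, 0, 0, 0, -1],
    [0, 0, 0, 0, -1],
  ],
  newtons=15,
)

```text
time_s: 4.0
tool_pos: [0.6285, -0.0159, 0.147]
eef_rot: [[-0.046, -0.999, 0.002], [-0.999, 0.046, 0.0], [-0.0, -0.002, -1.0]]
contact_force: [-0.0, 0.2, -0.3]
grip_width: 0.415
grip_force: 0.0
```

carry_out(
  commands=[
    [0, 0, 0, 0, -1],
    [0, 0, 0, 0, -1],
    [-0.34, 0, 0, 0, -1],
    [-0.35, 0, 0, 0, -1],
    [-0.34, 0, 0, 0, -1],
    [-0.35, 0, 0, 0, -1],
    [0, 0, 0, 0, -1],
    [0, 0, 0, 0, -1],
  ],
)

```text
time_s: 5.0
tool_pos: [0.6327, 0.0398, 0.1465]
eef_rot: [[-0.046, -0.999, 0.005], [-0.999, 0.046, 0.002], [-0.002, -0.005, -1.0]]
contact_force: [7.3, 2.1, -3.1]
grip_width: 0.178
grip_force: 15.0
```

```bash
python3 - <<'E'
from plan import *
s=status.get_state(); s=plan((.6327,.0398,.2),-92.7,.2,s,n=2); s=plan((.6225,-.172,.2),-92.7,.2,s); s=plan((.6225,-.172,.09),-92.7,.2,s,n=4)
E
```

```text
rows 2
[[0.0,0.0,-0.67,0.0,0.2],[0.0,0.0,-0.67,0.01,0.2]]
rows 6
[[0.88,0.0,0.0,0.0,0.2],[0.89,0.0,0.0,0.0,0.2],[0.88,0.0,0.0,0.0,0.2],[0.88,0.0,0.0,0.0,0.2],[0.89,0.0,0.0,0.0,0.2],[0.88,0.01,0.0,0.0,0.2]]
rows 4
[[0.0,0.0,0.69,0.0,0.2],[0.0,0.0,0.69,0.0,0.2],[0.0,0.0,0.68,0.0,0.2],[0.0,0.0,0.69,0.0,0.2]]
```

carry_out(
  commands=[
    [0, 0, 0, 0, 0],
    [0, 0, 0, 0, 0.2],
    [0, 0, -0.6, 0, 0.2],
    [0, 0, -0.74, 0, 0.2],
    [0, 0, 0, 0, 0.2],
  ],
)

```text
time_s: 5.62
tool_pos: [0.6315, 0.0388, 0.2021]
eef_rot: [[-0.046, -0.999, 0.004], [-0.999, 0.046, 0.001], [-0.001, -0.004, -1.0]]
contact_force: [-0.7, 0.7, -1.3]
grip_width: 0.589
grip_force: 0.0
```

```bash
python3 - <<'E'
from plan import *
st(); im=grab('wrist'); np.savez('w3.npz',**im); save(im,'w3')
E
```

```text
t 5.62 pos [0.6315 0.0388 0.2021] yaw -92.66 w 51.8 gf 0.0 F [-0.7  0.7 -1.3] q6 -0.42
```

View pics/w3.png

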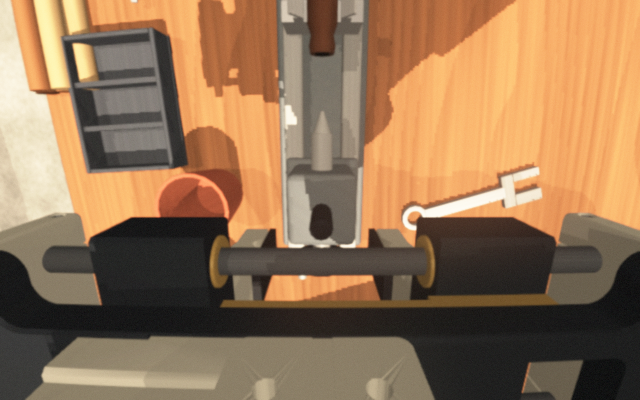

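Tailstock drawn back: tip at (322,115), clear of the handle end at (322,52), and the handle is resting on the rests. Next I'll grip it.

carry_out(
  commands=[
    [0.88, 0, 0, 0, 0.2],
    [0.89, 0, 0, 0, 0.2],
    [0.88, 0, 0, 0, 0.2],
    [0.88, 0, 0, 0, 0.2],
    [0.89, 0, 0, 0, 0.2],
    [0.85, 0, 0, 0, 0.2],
    [0, 0, 0.69, 0, 0.2],
    [0, 0, 0.69, 0, 0.2],
    [0, 0, 0.69, 0, 0.2],
    [0, 0, 0.69, 0, 0.2],
  ],
)

```text
time_s: 6.92
tool_pos: [0.6196, -0.172, 0.087]
eef_rot: [[-0.047, -0.999, -0.002], [-0.999, 0.047, 0.0], [-0.0, 0.002, -1.0]]
contact_force: [1.2, 0.7, -0.5]
grip_width: 0.6
grip_force: 0.0
```

carry_out(
  commands=[
    [0, 0, 0, 0, -0.3],
    [0, 0, 0, 0, -1],
    [0, 0, 0, 0, -1],
    [0, 0, 0, 0, -1],
    [0, 0, 0, 0, -1],
  ],
  newtons=15,
)

```text
time_s: 7.55
tool_pos: [0.6214, -0.1719, 0.0901]
eef_rot: [[-0.046, -0.999, 0.002], [-0.999, 0.046, -0.0], [0.0, -0.002, -1.0]]
contact_force: [0.6, 1.2, 4.1]
grip_width: 0.274
grip_force: 15.0
```

```bash
python3 - <<'E'
from plan import *
s=status.get_state(); s=plan((.6225,-.148,.0905),-92.7,-1,s,n=3);s=plan((.6225,-.148,.2),-92.7,-1,s,n=4); s=plan((.42,-.36,.26),177.7,-1,s)
E
```

```text
rows 3
[[-0.2,0.0,0.0,0.0,-1],[-0.2,0.0,-0.01,0.0,-1],[-0.2,0.0,0.0,0.01,-1]]
rows 4
[[0.0,0.0,-0.68,0.0,-1],[0.0,0.0,-0.69,0.0,-1],[0.0,0.0,-0.68,0.0,-1],[0.0,0.0,-0.69,0.0,-1]]
rows 12
[[0.46,0.4,-0.12,0.93,-1],[0.51,0.34,-0.13,0.94,-1],[0.55,0.26,-0.12,0.93,-1],[0.58,0.2,-0.13,0.93,-1],[0.6,0.12,-0.12,0.94,-1],[0.61,0.04,-0.13,0.93,-1],[0.61,-0.05,-0.12,0.93,-1],[0.6,-0.11,-0.13,0.93,-1],[0.57,-0.2,-0.12,0.94,-1],[0.55,-0.27,-0.13,0.93,-1]]
[[0.51,-0.34,-0.12,0.93,-1],[0.46,-0.4,-0.13,0.94,-1]]
```

carry_out(
  commands=[
    [-0.2, 0, 0, 0, -1],
    [-0.2, 0, 0, 0, -1],
    [-0.2, 0, 0, 0, -1],
    [0, 0, -0.4, 0, -1],
    [0, 0, -0.68, 0, -1],
    [0, 0, -0.68, 0, -1],
    [0, 0, -0.68, 0, -1],
    [0, 0, -0.3, 0, -1],
  ],
)

```text
time_s: 8.55
tool_pos: [0.6222, -0.1476, 0.2007]
eef_rot: [[-0.046, -0.999, 0.002], [-0.999, 0.046, 0.0], [-0.0, -0.002, -1.0]]
contact_force: [-0.3, 0.9, -0.9]
grip_width: 0.268
grip_force: 15.0
```

carry_out(
  commands=[
    [0.46, 0.4, -0.12, 0.93, -1],
    [0.51, 0.34, -0.13, 0.94, -1],
    [0.55, 0.26, -0.12, 0.93, -1],
    [0.58, 0.2, -0.13, 0.93, -1],
    [0.6, 0.12, -0.12, 0.94, -1],
    [0.61, 0.04, -0.13, 0.93, -1],
    [0.61, -0.05, -0.12, 0.93, -1],
    [0.6, -0.11, -0.13, 0.93, -1],
    [0.57, -0.2, -0.12, 0.94, -1],
    [0.55, -0.27, -0.13, 0.93, -1],
  ],
)

```text
time_s: 9.8
tool_pos: [0.4523, -0.3248, 0.2482]
eef_rot: [[-0.976, -0.216, -0.001], [-0.216, 0.976, 0.001], [0.001, 0.001, -1.0]]
contact_force: [-0.0, 0.6, -0.4]
grip_width: 0.266
grip_force: 15.0
```

carry_out(
  commands=[
    [0.51, -0.34, -0.12, 0.93, -1],
    [0.46, -0.4, -0.13, 0.94, -1],
    [0, 0, 0, 0, -1],
  ],
)

```text
time_s: 10.18
tool_pos: [0.4185, -0.3607, 0.2585]
eef_rot: [[-0.999, 0.042, -0.0], [0.042, 0.999, 0.0], [0.0, 0.0, -1.0]]
contact_force: [0.1, 0.4, 0.0]
grip_width: 0.273
grip_force: 15.0
```

```bash
python3 - <<'E'
from plan import *
st(); im=grab('wrist'); np.savez('w4.npz',**im); save(im,'w4')
E
```

```text
t 10.18 pos [ 0.4185 -0.3607  0.2585] yaw 177.6 w 24.0 gf 14.99632939696312 F [0.1 0.4 0. ] q6 -1.26
```

View pics/w4.png

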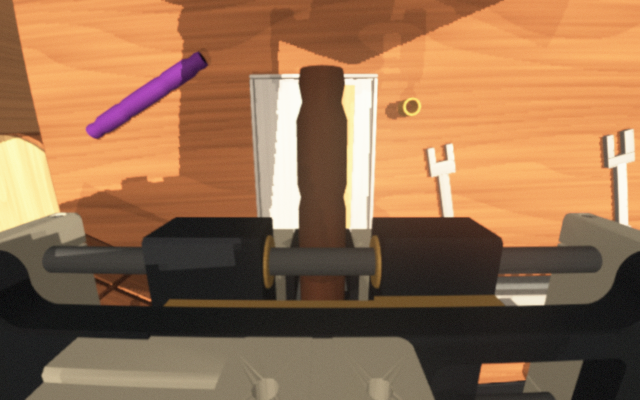

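Handle held. Far tray corners are at (250,75) and (378,74), and the left side at (258,200).

```bash
python3 - <<'E'
from plan import *
np.set_printoptions(precision=4,suppress=True)
im=dict(np.load('w4.npz')); W=atz(im,[[250,75],[378,74],[259,200],[373,205]],.012); print(W, np.linalg.norm(W[1]-W[0]))
d=W[2]-W[0]; print('yaw side',np.degrees(np.arctan2(d[1],d[0]))); d=W[1]-W[0]; print(np.degrees(np.arctan2(d[1],d[0]))-90)
d=W[3]-W[1]; print('yaw side',np.degrees(np.arctan2(d[1],d[0])))
yaw=np.radians(-2.4); c=(W[0]+W[1])/2+.112*np.array([np.cos(yaw),np.sin(yaw),0]); print('tray c',c)
t=c-.0385*np.array([-np.sin(yaw),np.cos(yaw),0]); print('target',t)
s=status.get_state(); s=plan((t[0],t[1],.1),177.7,-1,s); s=plan((t[0],t[1],.014),177.7,-1,s,n=5)
E
```

```text
[[ 0.2864 -0.4424  0.012 ]
 [ 0.292  -0.2845  0.012 ]
 [ 0.4455 -0.4456  0.012 ]
 [ 0.4591 -0.2912  0.012 ]] 0.15801748229001145
yaw side -1.1381204833699905
-2.020542517326845
yaw side -2.282336472701052
tray c [ 0.4011 -0.3681  0.012 ]
target [ 0.3995 -0.4066  0.012 ]
rows 5
[[0.09,-0.24,0.79,0.0,-1],[0.09,-0.23,0.79,0.0,-1],[0.09,-0.24,0.79,0.0,-1],[0.08,-0.23,0.8,0.0,-1],[0.09,-0.24,0.79,0.0,-1]]
rows 5
[[0.0,0.0,0.43,0.0,-1],[0.0,0.0,0.43,0.0,-1],[0.0,0.0,0.43,0.0,-1],[0.0,0.0,0.43,0.0,-1],[0.0,0.0,0.43,0.0,-1]]
```

carry_out(
  commands=[
    [0.09, -0.24, 0.79, 0, -1],
    [0.09, -0.23, 0.79, 0, -1],
    [0.09, -0.24, 0.79, 0, -1],
    [0.08, -0.23, 0.8, 0, -1],
    [0.09, -0.24, 0.79, 0, -1],
    [0, 0, 0.6, 0, -1],
    [0, 0, 0.6, 0, -1],
    [0, 0, 0.4, 0, -1],
    [0, 0, 0.22, 0, -1],
    [0, 0, 0, 0, -1],
  ],
)

```text
time_s: 11.48
tool_pos: [0.4001, -0.4064, 0.027]
eef_rot: [[-0.999, 0.039, -0.001], [0.039, 0.999, 0.0], [0.001, 0.0, -1.0]]
contact_force: [0.4, -0.4, -0.2]
grip_width: 0.27
grip_force: 15.0
```

carry_out(
  commands=[
    [0, 0, 0, 0, -0.36],
    [0, 0, 0, 0, -0.3],
    [0, 0, 0, 0, -0.2],
    [0, 0, 0, 0, -0.2],
    [0, 0, -0.5, 0, -0.2],
    [0, 0, -0.9, 0, -0.1],
    [0, 0, -1, 0, 0],
    [0, 0, -1, 0, 0],
    [0, 0, -1, 0, 0],
    [0, 0, -0.5, 0, 0],
  ],
)

```text
time_s: 12.72
tool_pos: [0.4006, -0.407, 0.2261]
eef_rot: [[-0.999, 0.039, 0.003], [0.039, 0.999, -0.002], [-0.003, -0.002, -1.0]]
contact_force: [-1.1, 0.0, -0.4]
grip_width: 0.501
grip_force: 0.0
```

```bash
python3 - <<'E'
from plan import *
st(); im=grab('wrist'); np.savez('w5.npz',**im); save(im,'w5')
E
```

```text
t 12.72 pos [ 0.4006 -0.407   0.2261] yaw 177.75 w 44.1 gf 0.0 F [-1.1  0.  -0.4] q6 -1.16
```

View pics/w5.png

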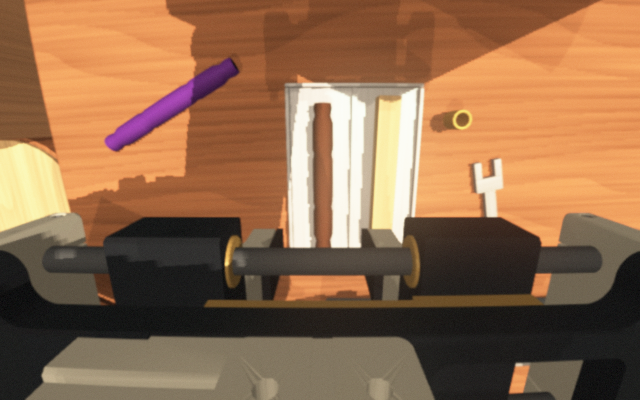

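The handle lies in the −y compartment at (323,170) and the blank is at (388,150) in the other. Measuring the blank.

```bash
python3 - <<'E'
from plan import *
np.set_printoptions(precision=4,suppress=True)
im=dict(np.load('w5.npz')); C=im['frame'].astype(int); P=cloud(im)
u,v=np.meshgrid(range(640),range(400))
m=(C[...,0]-C[...,2]>50)&(u>362)&(u<410)&(v>85)&(v<228)&(P[...,2]>.024)&(P[...,2]<.036)
uv=np.c_[u[m],v[m]]; W=atz(im,uv,.030); print(len(W),np.nanmedian(P[m][:,2]))
mu,V,w=pca(W[:,:2]); d=V[:,1]*np.sign(V[0,1]); print('yaw',np.degrees(np.arctan2(d[1],d[0])),w*np.sqrt(12))
t=(W[:,:2]-mu)@d; s=(W[:,:2]-mu)@np.array([-d[1],d[0]])
print('range',np.percentile(t,[.5,99.5]),np.percentile(s,[1,50,99]))
fe=mu+d*np.percentile(t,.5); c=fe+d*.090; print('far end',fe,'center',c)
yaw=np.degrees(np.arctan2(d[1],d[0]))+180
s=status.get_state(); s=plan((c[0],c[1],.08),yaw,0.1,s); s=plan((c[0],c[1],.0275),yaw,.1,s,n=3)
E
```

```text
2917 0.028573598254152066
yaw -3.135148258070171 [0.0255 0.1512]
range [-0.0714  0.0789] [-0.0125  0.      0.0125]
far end [ 0.3055 -0.3287] center [ 0.3954 -0.3336]
rows 5
[[0.04,0.37,0.74,0.02,0.1],[0.05,0.37,0.74,0.03,0.1],[0.04,0.37,0.74,0.02,0.1],[0.05,0.36,0.74,0.02,0.1],[0.05,0.37,0.74,0.02,0.1]]
rows 3
[[0.0,0.0,0.44,0.0,0.1],[0.0,0.0,0.44,0.0,0.1],[0.0,0.0,0.44,0.0,0.1]]
```

carry_out(
  commands=[
    [0.04, 0.37, 0.74, 0.02, 0.1],
    [0.05, 0.37, 0.74, 0.03, 0.1],
    [0.04, 0.37, 0.74, 0.02, 0.1],
    [0.05, 0.36, 0.74, 0.02, 0.1],
    [0.05, 0.37, 0.74, 0.02, 0.1],
    [0, 0, 0.44, 0, 0.1],
    [0, 0, 0.44, 0, 0.1],
    [0, 0, 0.42, 0, 0.1],
    [0, 0, 0, 0, -0.3],
    [0, 0, 0, 0, -1],
  ],
  newtons=20,
)

```text
time_s: 14.02
tool_pos: [0.3942, -0.3327, 0.0234]
eef_rot: [[-0.998, 0.055, 0.0], [0.055, 0.998, -0.0], [-0.0, -0.0, -1.0]]
contact_force: [-0.1, -0.8, -0.6]
grip_width: 0.382
grip_force: 0.0
```

carry_out(
  commands=[
    [0, 0, 0, 0, -1],
    [0, 0, 0, 0, -1],
    [0, 0, -0.4, 0, -1],
    [0, 0, -1, 0, -1],
    [0, 0, -1, 0, -1],
    [0, 0, -1, 0, -1],
    [0, 0, -1, 0, -1],
    [0, 0, -1, 0, -1],
    [0, 0, 0, 0, -1],
  ],
)

```text
time_s: 15.15
tool_pos: [0.3957, -0.3333, 0.2425]
eef_rot: [[-0.998, 0.055, 0.005], [0.054, 0.999, -0.002], [-0.006, -0.002, -1.0]]
contact_force: [0.1, 0.2, -1.6]
grip_width: 0.288
grip_force: 20.0
```

```bash
python3 - <<'E'
from plan import *
st()
s=status.get_state(); s=plan((.6225,-.148,.25),-92.7,-1,s); s=plan((.6225,-.148,.115),-92.7,-1,s,n=5)
E
```

```text
t 15.15 pos [ 0.3957 -0.3333  0.2425] yaw 176.88 w 25.3 gf 19.99979317188263 F [ 0.1  0.2 -1.6] q6 -1.31
rows 12
[[-0.45,0.41,-0.02,-0.94,-1],[-0.5,0.35,-0.01,-0.94,-1],[-0.54,0.28,-0.02,-0.95,-1],[-0.58,0.21,-0.01,-0.94,-1],[-0.59,0.12,-0.02,-0.94,-1],[-0.61,0.05,-0.01,-0.94,-1],[-0.61,-0.03,-0.02,-0.94,-1],[-0.6,-0.11,-0.01,-0.95,-1],[-0.58,-0.18,-0.02,-0.94,-1],[-0.56,-0.27,-0.02,-0.94,-1]]
[[-0.51,-0.33,-0.01,-0.94,-1],[-0.46,-0.4,-0.02,-0.94,-1]]
rows 5
[[0.0,0.0,0.68,0.0,-1],[0.0,0.0,0.67,0.0,-1],[0.0,0.0,0.68,0.0,-1],[0.0,0.0,0.67,0.0,-1],[0.0,0.0,0.68,0.0,-1]]
```

carry_out(
  commands=[
    [-0.45, 0.41, -0.02, -0.94, -1],
    [-0.5, 0.35, -0.01, -0.94, -1],
    [-0.54, 0.28, -0.02, -0.95, -1],
    [-0.58, 0.21, -0.01, -0.94, -1],
    [-0.59, 0.12, -0.02, -0.94, -1],
    [-0.61, 0.05, -0.01, -0.94, -1],
    [-0.61, -0.03, -0.02, -0.94, -1],
    [-0.6, -0.11, -0.01, -0.95, -1],
    [-0.58, -0.18, -0.02, -0.94, -1],
    [-0.56, -0.27, -0.02, -0.94, -1],
  ],
)

```text
time_s: 16.4
tool_pos: [0.5835, -0.1773, 0.2443]
eef_rot: [[-0.301, -0.953, -0.002], [-0.953, 0.301, 0.0], [0.0, 0.002, -1.0]]
contact_force: [0.2, -0.2, -0.9]
grip_width: 0.285
grip_force: 20.0
```

carry_out(
  commands=[
    [-0.51, -0.33, -0.01, -0.94, -1],
    [-0.46, -0.4, -0.02, -0.94, -1],
    [0, 0, 0, 0, -1],
    [0, 0, 0, 0, -1],
  ],
)

```text
time_s: 16.9
tool_pos: [0.6206, -0.1474, 0.2458]
eef_rot: [[-0.049, -0.999, -0.002], [-0.999, 0.049, 0.0], [-0.0, 0.002, -1.0]]
contact_force: [-1.2, 0.3, -0.5]
grip_width: 0.279
grip_force: 20.0
```

```bash
python3 - <<'E'
from plan import *
st(); im=grab('wrist'); np.savez('w6.npz',**im); save(im,'w6')
s=status.get_state(); s=plan((.6228,-.148,.13),-92.7,-1,s,n=4)
E
```

```text
t 16.9 pos [ 0.6206 -0.1474  0.2458] yaw -92.83 w 24.6 gf 19.999730587005615 F [-1.2  0.3 -0.5] q6 -0.12
rows 4
[[0.0,-0.01,0.73,0.0,-1],[0.0,-0.02,0.72,-0.01,-1],[0.0,-0.01,0.73,0.0,-1],[0.01,-0.02,0.72,-0.01,-1]]
```

View pics/w6.png

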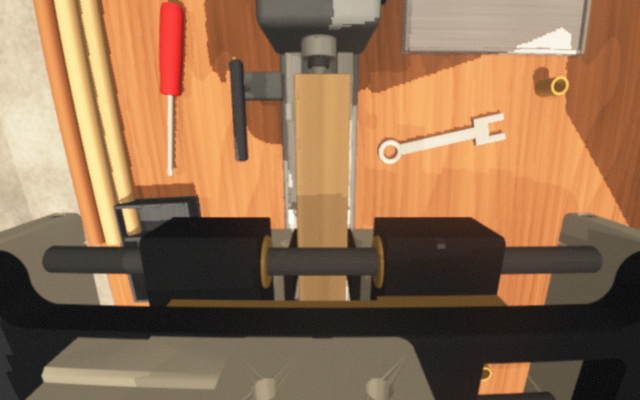

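```bash
python3 - <<'E'
from plan import *
np.set_printoptions(precision=4,suppress=True)
im=dict(np.load('w6.npz')); P=cloud(im)
print('blank end',atz(im,[[295,74],[322,74],[349,74]],.248), P[80,322],P[120,322])
print('spindle',P[52,320],P[62,320],P[66,322], 'head front',atz(im,[[290,52],[350,52]],.135),P[40,300],P[45,345])
for z in(.02,): pass
print(atz(im,[[320,66],[320,70]],.095))
E
```

```text
blank end [[ 0.6273 -0.2351  0.248 ]
 [ 0.6153 -0.2345  0.248 ]
 [ 0.6033 -0.2339  0.248 ]] [ 0.6155 -0.2315  0.2509] [ 0.6163 -0.2146  0.2516]
spindle [ 0.6145 -0.2742  0.1103] [ 0.6148 -0.2674  0.1034] [ 0.6132 -0.2647  0.0993] head front [[ 0.6384 -0.2699  0.135 ]
 [ 0.591  -0.2676  0.135 ]] [ 0.6322 -0.29    0.09  ] [ 0.5894 -0.2876  0.0735]
[[ 0.6149 -0.2656  0.095 ]
 [ 0.6151 -0.2621  0.095 ]]
```

carry_out(
  commands=[
    [0, -0.01, 0.72, 0, -1],
    [0, -0.01, 0.72, 0, -1],
    [0, -0.01, 0.72, 0, -1],
    [0, -0.01, 0.7, 0, -1],
    [0, 0, 0, 0, -1],
    [0, 0, 0.2, 0, -1],
    [0, 0, 0.2, 0, -1],
    [0, 0, 0.1, 0, -1],
    [0, 0, 0, 0, -1],
  ],
)

```text
time_s: 18.08
tool_pos: [0.6228, -0.1475, 0.1125]
eef_rot: [[-0.048, -0.999, -0.0], [-0.999, 0.048, -0.0], [0.0, 0.0, -1.0]]
contact_force: [0.1, 0.2, -1.2]
grip_width: 0.286
grip_force: 20.0
```

carry_out(
  commands=[
    [0, 0, 0.1, 0, -1],
    [0, 0, 0.08, 0, -1],
    [0, 0, 0, 0, -1],
    [0, 0, 0, 0, -1],
  ],
)

```text
time_s: 18.58
tool_pos: [0.6229, -0.1475, 0.1054]
eef_rot: [[-0.048, -0.999, 0.0], [-0.999, 0.048, -0.0], [0.0, -0.0, -1.0]]
contact_force: [-0.1, 0.0, -1.4]
grip_width: 0.285
grip_force: 20.0
```

carry_out(
  commands=[
    [0, 0, 0.05, 0, -1],
    [0, 0, 0, 0, -1],
    [0, 0, 0, 0, -1],
  ],
)

```text
time_s: 18.95
tool_pos: [0.6229, -0.1476, 0.1033]
eef_rot: [[-0.048, -0.999, -0.0], [-0.999, 0.048, -0.0], [0.0, 0.0, -1.0]]
contact_force: [0.1, 0.2, -0.4]
grip_width: 0.285
grip_force: 20.0
```

carry_out(
  commands=[
    [0, 0, 0.04, 0, -1],
    [0, 0, 0, 0, -1],
    [0, 0, 0, 0, -1],
  ],
)

```text
time_s: 19.32
tool_pos: [0.6229, -0.1475, 0.1018]
eef_rot: [[-0.048, -0.999, -0.0], [-0.999, 0.048, -0.0], [0.0, 0.0, -1.0]]
contact_force: [-0.6, -1.0, -0.8]
grip_width: 0.285
grip_force: 20.0
```

carry_out(
  commands=[
    [0, 0, 0.04, 0, -1],
    [0, 0, 0, 0, -1],
    [0, 0, 0, 0, -1],
  ],
)

```text
time_s: 19.7
tool_pos: [0.6229, -0.1476, 0.1001]
eef_rot: [[-0.048, -0.999, -0.0], [-0.999, 0.048, -0.0], [0.0, 0.0, -1.0]]
contact_force: [0.6, -0.4, -0.9]
grip_width: 0.283
grip_force: 20.0
```

carry_out(
  commands=[
    [0, 0, 0.04, 0, -1],
    [0, 0, 0.03, 0, -1],
    [0, 0, 0, 0, -1],
    [0, 0, 0, 0, -1],
  ],
)

```text
time_s: 20.2
tool_pos: [0.6231, -0.1476, 0.0997]
eef_rot: [[-0.047, -0.999, 0.001], [-0.999, 0.047, -0.0], [0.0, -0.001, -1.0]]
contact_force: [-5.4, 2.4, 15.8]
grip_width: 0.283
grip_force: 20.0
```

```bash
python3 - <<'E'
from plan import *
s=status.get_state(); s=plan((.6229,-.1476,.2),-92.7,.1,s,n=4); s=plan((.632,.0388,.2),-92.7,.1,s); s=plan((.632,.0388,.147),-92.7,.1,s,n=3)
s=plan((.6285,-.019,.147),-92.7,-1,s,n=6)
E
```

```text
rows 4
[[0.0,0.0,-0.63,0.0,0.1],[0.0,0.0,-0.62,0.0,0.1],[0.0,0.0,-0.63,0.0,0.1],[0.0,0.0,-0.63,0.0,0.1]]
rows 5
[[-0.93,0.0,0.0,0.0,0.1],[-0.94,0.0,0.0,0.0,0.1],[-0.93,0.0,0.0,0.0,0.1],[-0.93,0.0,0.0,0.0,0.1],[-0.93,0.0,0.0,0.0,0.1]]
rows 3
[[0.0,0.0,0.44,0.0,0.1],[0.0,0.0,0.44,0.0,0.1],[0.0,0.0,0.45,0.0,0.1]]
rows 6
[[0.24,0.0,0.0,0.0,-1],[0.24,0.01,0.0,0.0,-1],[0.24,0.0,0.0,0.0,-1],[0.24,0.0,0.0,0.0,-1],[0.24,0.0,0.0,0.0,-1],[0.24,0.01,0.0,0.0,-1]]
```

carry_out(
  commands=[
    [0, 0, -0.03, 0, -0.3],
    [0, 0, 0, 0, -0.1],
    [0, 0, 0, 0, 0],
    [0, 0, -0.3, 0, 0],
    [0, 0, -0.6, 0, 0],
    [0, 0, -0.8, 0, 0],
    [0, 0, -0.8, 0, 0],
    [0, 0, 0, 0, 0],
  ],
)

```text
time_s: 21.2
tool_pos: [0.6247, -0.1478, 0.2026]
eef_rot: [[-0.047, -0.999, 0.006], [-0.999, 0.047, -0.0], [0.0, -0.006, -1.0]]
contact_force: [0.1, -0.5, -0.1]
grip_width: 0.498
grip_force: 0.0
```

```bash
python3 - <<'E'
from plan import *
np.set_printoptions(precision=4,suppress=True)
st(); im=grab('side'); np.savez('s7.npz',**im); save(im,'s7',(300,150,440,320),4)
s=status.get_state(); s=plan((.632,.0388,.2),-92.7,.1,s); s=plan((.632,.0388,.147),-92.7,.1,s,n=3)
E
```

```text
t 21.2 pos [ 0.6247 -0.1478  0.2026] yaw -92.72 w 43.8 gf 0.0 F [ 0.1 -0.5 -0.1] q6 -0.12
rows 5
[[-0.93,0.0,0.0,0.0,0.1],[-0.94,0.01,0.01,0.0,0.1],[-0.93,0.0,0.0,0.0,0.1],[-0.93,0.0,0.0,0.0,0.1],[-0.93,0.0,0.01,0.0,0.1]]
rows 3
[[0.0,0.0,0.44,0.0,0.1],[0.0,0.0,0.44,0.0,0.1],[0.0,0.0,0.44,0.0,0.1]]
```

View pics/s7.png

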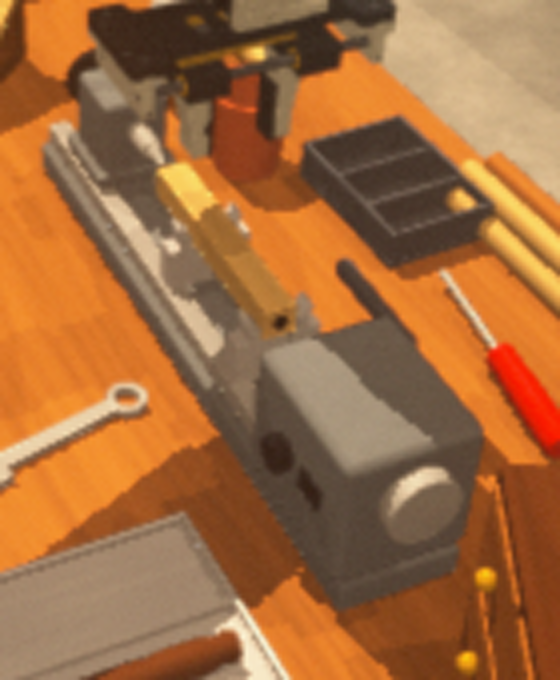

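The blank is sitting level on both rests, with its near-end hole visible at (280,320) in the crop and both points clear. Next I'll push the tailstock home.

carry_out(
  commands=[
    [-0.93, 0, 0, 0, 0.1],
    [-0.94, 0.01, 0.01, 0, 0.1],
    [-0.93, 0, 0, 0, 0.1],
    [-0.93, 0, 0, 0, 0.1],
    [-0.93, 0, 0, 0, 0.1],
    [0, 0, 0.44, 0, 0.1],
    [0, 0, 0.44, 0, 0.1],
    [0, 0, 0.44, 0, 0.1],
    [0, 0, 0, 0, -0.6],
    [0, 0, 0, 0, -1],
  ],
  newtons=25,
)

```text
time_s: 22.5
tool_pos: [0.6317, 0.0381, 0.1455]
eef_rot: [[-0.048, -0.999, 0.0], [-0.999, 0.048, -0.0], [0.0, -0.0, -1.0]]
contact_force: [-1.0, 0.1, 0.2]
grip_width: 0.383
grip_force: 0.0
```

carry_out(
  commands=[
    [0, 0, 0, 0, -1],
    [0, 0, 0, 0, -1],
    [0.24, 0, 0, 0, -1],
    [0.24, 0.01, 0, 0, -1],
    [0.24, 0, 0, 0, -1],
    [0.24, 0, 0, 0, -1],
    [0.24, 0, 0, 0, -1],
    [0.1, 0, 0, 0, -1],
    [0, 0, 0, 0, -1],
  ],
)

```text
time_s: 23.62
tool_pos: [0.6302, -0.0134, 0.1462]
eef_rot: [[-0.048, -0.999, 0.004], [-0.999, 0.048, 0.001], [-0.001, -0.004, -1.0]]
contact_force: [6.0, 0.6, -2.4]
grip_width: 0.175
grip_force: 25.0
```

carry_out(
  commands=[
    [0.05, 0, 0, 0, -1],
    [0.05, 0, 0, 0, -1],
    [0.05, 0, 0, 0, -1],
    [0, 0, 0, 0, -1],
    [0, 0, 0, 0, -1],
  ],
)

```text
time_s: 24.25
tool_pos: [0.6299, -0.0188, 0.1462]
eef_rot: [[-0.047, -0.999, 0.004], [-0.999, 0.047, 0.001], [-0.001, -0.004, -1.0]]
contact_force: [6.1, 2.0, -2.2]
grip_width: 0.177
grip_force: 25.0
```

carry_out(
  commands=[
    [0.05, 0, 0, 0, -1],
    [0.05, 0, 0, 0, -1],
    [0, 0, 0, 0, -1],
    [0, 0, 0, 0, -1],
  ],
)

```text
time_s: 24.75
tool_pos: [0.6298, -0.0212, 0.1462]
eef_rot: [[-0.047, -0.999, 0.004], [-0.999, 0.047, 0.003], [-0.003, -0.004, -1.0]]
contact_force: [4.2, 9.5, -0.8]
grip_width: 0.179
grip_force: 25.0
```

carry_out(
  commands=[
    [0.02, 0, 0, 0, -1],
    [0, 0, 0, 0, -1],
    [-0.04, 0, 0, 0, -0.5],
    [0, 0, 0, 0, -0.2],
    [0, 0, 0, 0, 0.1],
    [0, 0, -0.7, 0, 0.1],
    [0, 0, -1, 0, 0.1],
    [-0.3, 0, -1, 0, 0.1],
    [-0.6, 0, -1, 0, 0.1],
    [0, 0, 0, 0, 0.1],
  ],
)

```text
time_s: 26.0
tool_pos: [0.6313, 0.0144, 0.2973]
eef_rot: [[-0.047, -0.999, 0.006], [-0.999, 0.047, 0.001], [-0.001, -0.006, -1.0]]
contact_force: [-0.5, 0.4, -0.6]
grip_width: 0.549
grip_force: 0.0
```

```bash
python3 - <<'E'
from plan import *
np.set_printoptions(precision=4,suppress=True)
st(); im=grab('wrist'); np.savez('w8.npz',**im); P=cloud(im);C=im['frame'].astype(int)
a=grab('side'); A=cv2.resize(a['frame'][150:300,300:440],None,fx=3.2,fy=3.2); B=cv2.resize(im['frame'][:215,200:440],(536,480))
np.savez('s8.npz',**a)
cv2.imwrite('pics/c8.png',np.hstack([cv2.resize(A,(260*448//260,480))[:, :264+184][:, :], B])[:, :800][:,:,::-1] if 0 else cv2.resize(np.hstack([A,cv2.resize(B,(536,A.shape[0]))]),(800,392))[:,:,::-1])
Pf=P.reshape(-1,3);Cf=C.reshape(-1,3)
q,d=box(Pf,Cf,(.58,.7),(-.1,.1),(.158,.172)); print('post',rect(q),len(q))
q,d=box(Pf,Cf,(.58,.66),(-.3,-.05),(.098,.112)); k=(d[:,0]-d[:,2]>40); q=q[k];print('blank',rect(q),len(q),np.median(q[:,2]),q[:,1].min(),q[:,1].max())
E
```

```text
t 26.0 pos [0.6313 0.0144 0.2973] yaw -92.67 w 48.3 gf 0.0 F [-0.5  0.4 -0.6] q6 -0.38
post ((629.052734375, -19.606916427612305), (15.322821617126465, 14.415465354919434), 42.513187408447266) 220
blank ((622.5874633789062, -128.17703247070312), (92.5176773071289, 24.67660140991211), 87.04969787597656) 2293 0.10585274779819276 -0.174329488576275 -0.08144368105683297
```

View pics/c8.png

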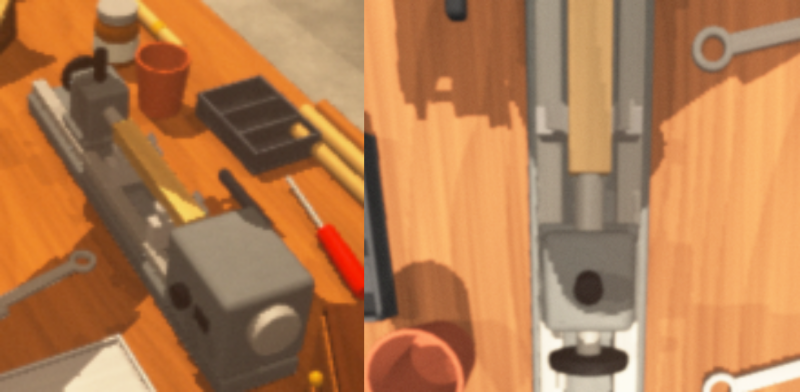

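Both points are engaged: the blank butts up to the tail cone, the post moved to y ≈ −0.0196 and the blank is centred at y ≈ −0.171. Now the tools, starting with a closer look at B.

```bash
python3 - <<'E'
from plan import *
s=status.get_state(); s=plan((.47,.075,.2),-168.5,.1,s)
E
```

```text
rows 10
[[-0.13,0.41,0.23,0.95,0.1],[-0.08,0.42,0.24,0.94,0.1],[-0.03,0.42,0.23,0.95,0.1],[0.03,0.43,0.23,0.95,0.1],[0.09,0.42,0.24,0.95,0.1],[0.15,0.4,0.23,0.94,0.1],[0.19,0.38,0.23,0.95,0.1],[0.24,0.35,0.24,0.95,0.1],[0.29,0.32,0.23,0.94,0.1],[0.33,0.27,0.24,0.95,0.1]]
```

carry_out(
  commands=[
    [-0.13, 0.41, 0.23, 0.95, 0.1],
    [-0.08, 0.42, 0.24, 0.94, 0.1],
    [-0.03, 0.42, 0.23, 0.95, 0.1],
    [0.03, 0.43, 0.23, 0.95, 0.1],
    [0.09, 0.42, 0.24, 0.95, 0.1],
    [0.15, 0.4, 0.23, 0.94, 0.1],
    [0.19, 0.38, 0.23, 0.95, 0.1],
    [0.24, 0.35, 0.24, 0.95, 0.1],
    [0.29, 0.32, 0.23, 0.94, 0.1],
    [0.33, 0.27, 0.24, 0.95, 0.1],
  ],
)

```text
time_s: 27.35
tool_pos: [0.4689, 0.074, 0.1983]
eef_rot: [[-0.981, -0.194, -0.002], [-0.194, 0.981, -0.001], [0.002, -0.001, -1.0]]
contact_force: [-0.7, -0.2, 0.2]
grip_width: 0.549
grip_force: 0.0
```

carry_out(
  commands=[
    [0, 0, 0, 0, 0.1],
    [0, 0, 0, 0, 0.1],
  ],
)

```text
time_s: 27.6
tool_pos: [0.4705, 0.0745, 0.1996]
eef_rot: [[-0.979, -0.202, -0.0], [-0.202, 0.979, -0.001], [0.0, -0.0, -1.0]]
contact_force: [0.7, -0.7, 0.3]
grip_width: 0.552
grip_force: 0.0
```

```bash
python3 - <<'E'
from plan import *
st(); im=grab('wrist'); np.savez('w9.npz',**im); save(im,'w9')
E
```

```text
t 27.6 pos [0.4705 0.0745 0.1996] yaw -168.37 w 48.5 gf 0.0 F [ 0.7 -0.7  0.3] q6 -1.94
```

View pics/w9.png

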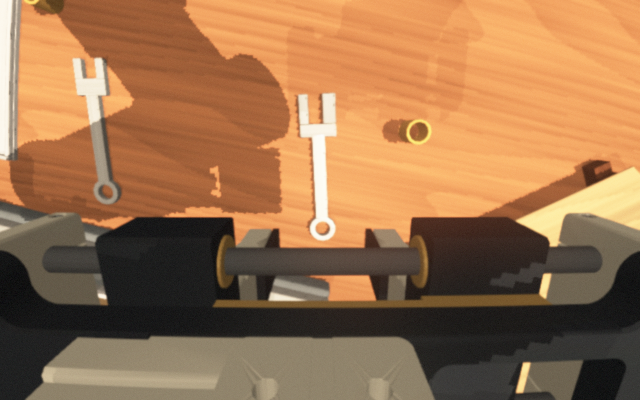

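w9 shows both tools: B (gauge) with its eye at (322,228) and head at (317,110), and A (spanner) with its eye at (106,190) and head at (90,75). No other flat tools are in sight.

```bash
python3 - <<'E'
from plan import *
np.set_printoptions(precision=4,suppress=True)
im=dict(np.load('w9.npz')); C=im['frame'].astype(int); P=cloud(im)
u,v=np.meshgrid(range(640),range(400))
for nm,eye,sh0,sh1 in(('A',(106,190),(95,100),(103,175)),('B',(322,228),(318,140),(321,212))):
    L=[]
    for r in range(sh0[1],sh1[1]):
        xc=sh0[0]+(sh1[0]-sh0[0])*(r-sh0[1])/(sh1[1]-sh0[1]); cols=np.arange(int(xc-16),int(xc+17))
        f=C[r,cols]; m=(f[:,0]-f[:,2])<50
        if m.sum()>4: L.append((cols[m].mean(),r,m.sum()))
    L=np.array(L); W=atz(im,L[:,:2],.008); fit=np.polyfit(W[:,0],W[:,1],1); res=W[:,1]-np.polyval(fit,W[:,0])
    k=abs(res)<.002; fit=np.polyfit(W[k,0],W[k,1],1); yaw=np.arctan(fit[0])
    e=atz(im,[eye],.006)[0]; ye=np.polyval(fit,e[0])
    o=np.array([e[0],ye])-.065*np.array([np.cos(yaw),np.sin(yaw)])
    print(nm,len(L),k.sum(),'widthpx',np.median(L[:,2]),'yaw',np.degrees(yaw),'eye',e,ye,'origin',o)
    if nm=='B':
        s=status.get_state(); s=plan((o[0],o[1],.06),np.degrees(yaw)-180,.1,s); s=plan((o[0],o[1],.017),np.degrees(yaw)-180,.1,s,n=3)
E
```

```text
A 75 75 widthpx 15.0 yaw 10.543768945597575 eye [ 0.5272 -0.1738  0.006 ] -0.17092099961860857 origin [ 0.4633 -0.1828]
B 72 72 widthpx 12.0 yaw 13.874978887663259 eye [0.5215 0.0867 0.006 ] 0.08659328290598241 origin [0.4584 0.071 ]
rows 4
[[0.08,-0.01,0.87,-0.07,0.1],[0.08,0.0,0.88,-0.07,0.1],[0.08,-0.01,0.87,-0.07,0.1],[0.08,0.0,0.87,-0.07,0.1]]
rows 3
[[0.0,0.0,0.36,0.0,0.1],[0.0,0.0,0.36,0.0,0.1],[0.0,0.0,0.36,0.0,0.1]]
```

carry_out(
  commands=[
    [0.08, -0.01, 0.87, -0.07, 0.1],
    [0.08, 0, 0.88, -0.07, 0.1],
    [0.08, -0.01, 0.87, -0.07, 0.1],
    [0.08, 0, 0.87, -0.07, 0.1],
    [0, 0, 0.36, 0, 0],
    [0, 0, 0.36, 0, 0],
    [0, 0, 0.35, 0, -0.2],
    [0, 0, 0, 0, -0.2],
    [0, 0, 0, 0, -0.2],
  ],
)

```text
time_s: 28.78
tool_pos: [0.4585, 0.0714, 0.0177]
eef_rot: [[-0.971, -0.238, 0.0], [-0.238, 0.971, 0.0], [-0.0, -0.0, -1.0]]
contact_force: [0.6, -0.1, 0.2]
grip_width: 0.4
grip_force: 0.0
```

carry_out(
  commands=[
    [0, 0, 0.02, 0, -1],
    [0, 0, 0, 0, -1],
    [0, 0, 0, 0, -1],
    [0, 0, 0, 0, -1],
  ],
  newtons=30,
)

```text
time_s: 29.28
tool_pos: [0.4581, 0.0714, 0.0169]
eef_rot: [[-0.971, -0.238, 0.0], [-0.238, 0.971, 0.0], [-0.0, 0.0, -1.0]]
contact_force: [-0.9, -0.0, 5.2]
grip_width: 0.153
grip_force: 30.0
```

carry_out(
  commands=[
    [0, 0, -0.3, 0, -1],
    [0, 0, -0.8, 0, -1],
    [0, 0, -1, 0, -1],
    [0, 0, -1, 0, -1],
    [0, 0, -1, 0, -1],
    [0, 0, -1, 0, -1],
    [0, 0, 0, 0, -1],
    [0, 0, 0, 0, -1],
  ],
)

```text
time_s: 30.28
tool_pos: [0.4573, 0.0712, 0.2204]
eef_rot: [[-0.971, -0.237, -0.0], [-0.237, 0.971, 0.0], [0.0, 0.001, -1.0]]
contact_force: [-0.1, 0.1, -1.1]
grip_width: 0.155
grip_force: 30.0
```

```bash
cat >> plan.py <<'E'
ex=np.array([.7923,.6102]);ey=np.array([-.6102,.7923])
def hang(b,z,off=.0652,dz=.013,da=0.,s=None,**k):
    a=.666+da-.7*(z-.113)-off; xy=a*ex+b*ey
    return plan((xy[0],xy[1],z+dz),37.6-180,-1,s,**k)
E
python3 - <<'E'
from plan import *
s=hang(.0588,.207); s=hang(.0588,.165,s=s,n=3)
E
```

```text
rows 8
[[-0.01,0.97,0.0,-0.37,-1],[-0.07,0.96,0.0,-0.38,-1],[-0.11,0.96,0.0,-0.37,-1],[-0.17,0.96,0.0,-0.37,-1],[-0.21,0.94,0.01,-0.38,-1],[-0.26,0.93,0.0,-0.37,-1],[-0.31,0.92,0.0,-0.37,-1],[-0.36,0.9,0.0,-0.37,-1]]
rows 3
[[-0.25,0.0,0.35,0.0,-1],[-0.24,0.0,0.35,0.0,-1],[-0.25,0.0,0.35,0.0,-1]]
```

carry_out(
  commands=[
    [-0.01, 0.97, 0, -0.37, -1],
    [-0.07, 0.96, 0, -0.38, -1],
    [-0.11, 0.96, 0, -0.37, -1],
    [-0.17, 0.96, 0, -0.37, -1],
    [-0.21, 0.94, 0.01, -0.38, -1],
    [-0.26, 0.93, 0, -0.37, -1],
    [-0.31, 0.92, 0, -0.37, -1],
    [-0.36, 0.9, 0, -0.37, -1],
    [0, 0, 0, 0, -1],
    [0, 0, 0, 0, -1],
  ],
)

```text
time_s: 31.52
tool_pos: [0.388, 0.3724, 0.2187]
eef_rot: [[-0.793, -0.61, -0.002], [-0.61, 0.793, -0.003], [0.003, -0.001, -1.0]]
contact_force: [-0.1, 0.1, -1.6]
grip_width: 0.15
grip_force: 30.0
```

carry_out(
  commands=[
    [-0.25, 0, 0.35, 0, -1],
    [-0.24, 0, 0.35, 0, -1],
    [-0.25, 0, 0.35, 0, -1],
    [0, 0, 0, 0, -1],
    [0, 0, 0, 0, -1],
  ],
)

```text
time_s: 32.15
tool_pos: [0.4122, 0.3911, 0.178]
eef_rot: [[-0.793, -0.61, -0.0], [-0.61, 0.793, -0.001], [0.0, -0.0, -1.0]]
contact_force: [-0.3, 0.4, 0.7]
grip_width: 0.153
grip_force: 30.0
```

```bash
python3 - <<'E'
from plan import *
st()
for n in('scene','side'):
    im=grab(n); np.savez(n+'10.npz',**im)
    if n=='side': save(im,'s10',(220,90,330,190),5)
s=hang(.0588,.150,n=3); s=hang(.0588,.1245,s=s,n=5)
E
```

```text
t 32.15 pos [0.4122 0.3911 0.178 ] yaw -142.44 w 13.5 gf 29.99145358800888 F [-0.3  0.4  0.7] q6 -2.02
rows 3
[[-0.08,0.0,0.13,0.0,-1],[-0.08,0.0,0.13,0.0,-1],[-0.08,0.0,0.13,0.0,-1]]
rows 5
[[-0.09,0.0,0.13,0.0,-1],[-0.09,0.0,0.13,0.0,-1],[-0.09,0.0,0.12,0.0,-1],[-0.09,0.0,0.13,0.0,-1],[-0.09,0.0,0.13,0.0,-1]]
```

View pics/s10.png

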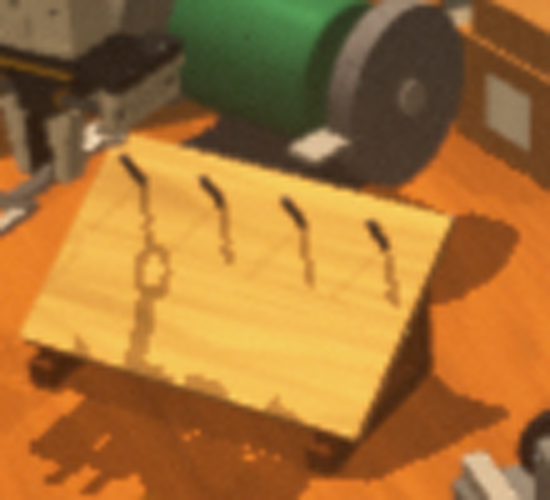

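The eye is at crop (97,137), just off the tip of peg 3 at (126,158). I'll check the relative offset by projection.

```bash
python3 - <<'E'
from plan import *
np.set_printoptions(precision=2,suppress=True)
im=dict(np.load('side10.npz'))
s=status.get_state(); t=np.array(s['tool_pos']); eye=np.r_[t[:2]+.0652*ex,t[2]-.013]
def pg(b,s,da=0): 
    xy=(.666+da-.574*s)*ex+b*ey; return np.r_[xy,.113+.819*s]
f=lambda p:((proj(im,p)[0]-[220,90])*5)
print('eye',eye,f(eye)); 
for i,b in enumerate((-.1512,-.0812,-.0112,.0588)): print(i,'tip',f(pg(b,.038)),'base',f(pg(b,0)), 'tip da+3mm',f(pg(b,.038,.003)))
for c in((97,137),):print(atz(im,[[220+c[0]/5,90+c[1]/5]],eye[2]))
save(dict(frame=im['frame']),'s10b',(225,105,255,130),16)
E
```

```text
eye [0.46 0.43 0.17] [103.59 132.16]
0 tip [364.97 215.89] base [381.56 240.8 ] tip da+3mm [367.09 214.02]
1 tip [279.86 193.58] base [298.04 218.59] tip da+3mm [282.06 191.77]
2 tip [197.38 171.95] base [217.05 197.05] tip da+3mm [199.66 170.21]
3 tip [117.41 150.98] base [138.48 176.14] tip da+3mm [119.76 149.28]
[[0.46 0.43 0.17]]
```

View pics/s10b.png

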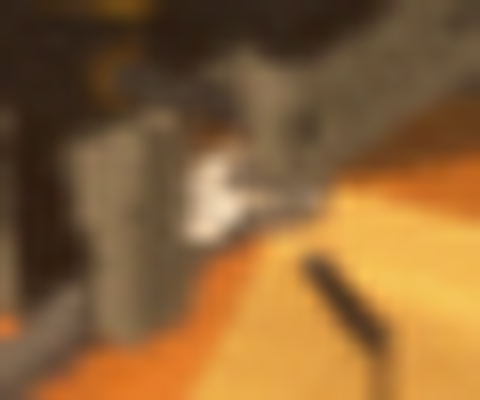

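Eye and peg tip show the same projection offset of about (6,6) crop pixels, so their relative alignment is within about 1 mm. Descend along the peg.

carry_out(
  commands=[
    [-0.08, 0, 0.13, 0, -1],
    [-0.08, 0, 0.13, 0, -1],
    [-0.08, 0, 0.13, 0, -1],
    [-0.09, 0, 0.13, 0, -1],
    [0, 0, 0, 0, -1],
    [0, 0, 0, 0, -1],
  ],
)

```text
time_s: 33.0
tool_pos: [0.4225, 0.3993, 0.1573]
eef_rot: [[-0.793, -0.61, -0.0], [-0.61, 0.793, -0.0], [0.0, -0.0, -1.0]]
contact_force: [0.0, 0.2, -1.4]
grip_width: 0.152
grip_force: 30.0
```

carry_out(
  commands=[
    [-0.09, 0, 0.13, 0, -1],
    [-0.09, 0, 0.13, 0, -1],
    [0, 0, 0, 0, -1],
    [0, 0, 0, 0, -1],
  ],
)

```text
time_s: 33.5
tool_pos: [0.4282, 0.4037, 0.1468]
eef_rot: [[-0.793, -0.61, -0.0], [-0.61, 0.793, -0.0], [0.0, -0.0, -1.0]]
contact_force: [0.3, -0.1, -2.3]
grip_width: 0.15
grip_force: 30.0
```

Still no contact, and the eye is around the peg. Continuing.

carry_out(
  commands=[
    [-0.09, 0, 0.12, 0, -1],
    [-0.09, 0, 0.13, 0, -1],
    [0, 0, 0, 0, -1],
    [0, 0, 0, 0, -1],
  ],
)

```text
time_s: 34.0
tool_pos: [0.4338, 0.408, 0.1368]
eef_rot: [[-0.793, -0.61, -0.0], [-0.61, 0.793, -0.0], [0.0, -0.0, -1.0]]
contact_force: [-0.8, -1.6, -2.1]
grip_width: 0.153
grip_force: 30.0
```

carry_out(
  commands=[
    [0, 0, 0, 0, -0.5],
    [0, 0, 0, 0, -0.3],
    [0, 0, 0, 0, -0.3],
    [0, 0, 0, 0, -0.3],
    [0, 0, -0.5, 0, -0.3],
    [0, 0, -0.8, 0, -0.3],
    [0, 0, -0.8, 0, -0.3],
    [0.5, 0, -0.5, 0, 0],
    [1, 0, 0, 0, 0],
    [1, 0, 0, 0, 0],
  ],
)

```text
time_s: 35.25
tool_pos: [0.3539, 0.3465, 0.2411]
eef_rot: [[-0.793, -0.61, 0.0], [-0.61, 0.793, 0.001], [-0.0, 0.0, -1.0]]
contact_force: [0.3, -0.2, 0.3]
grip_width: 0.496
grip_force: 0.0
```

```bash
python3 - <<'E'
from plan import *
np.set_printoptions(precision=4,suppress=True)
st(); im=grab('wrist'); np.savez('w11.npz',**im)
a=grab('side'); A=cv2.resize(a['frame'][90:200,220:330],(400,400)); B=cv2.resize(im['frame'][:215],(400,134))
np.savez('s11.npz',**a); cv2.imwrite('pics/c11.png',np.vstack([A,B])[:,:,::-1])
E
```

```text
t 35.25 pos [0.3539 0.3465 0.2411] yaw -142.44 w 43.7 gf 0.0 F [ 0.3 -0.2  0.3] q6 -2.09
```

View pics/c11.png

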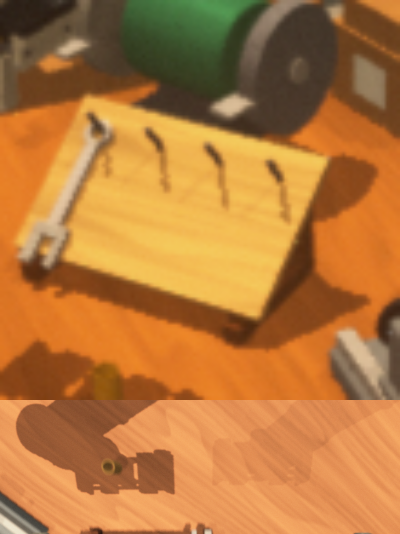

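The gauge hangs on peg 3, flat against the board. That view also put me one over the 14-picture limit (15 viewed), so from here I work by numbers only. Next is tool A.

```bash
python3 - <<'E'
from plan import *
s=plan((.475,-.18,.2),-169.5,.1)
E
```

```text
rows 14
[[0.4,-0.88,0.07,0.24,0.1],[0.37,-0.89,0.08,0.24,0.1],[0.34,-0.9,0.07,0.25,0.1],[0.3,-0.91,0.08,0.24,0.1],[0.28,-0.92,0.07,0.24,0.1],[0.25,-0.93,0.08,0.24,0.1],[0.21,-0.94,0.07,0.24,0.1],[0.18,-0.94,0.07,0.25,0.1],[0.15,-0.96,0.08,0.24,0.1],[0.12,-0.95,0.07,0.24,0.1]]
[[0.09,-0.96,0.08,0.24,0.1],[0.05,-0.96,0.07,0.24,0.1],[0.02,-0.96,0.08,0.25,0.1],[-0.01,-0.97,0.07,0.24,0.1]]
```

carry_out(
  commands=[
    [0.4, -0.88, 0.07, 0.24, 0.1],
    [0.37, -0.89, 0.08, 0.24, 0.1],
    [0.34, -0.9, 0.07, 0.25, 0.1],
    [0.3, -0.91, 0.08, 0.24, 0.1],
    [0.28, -0.92, 0.07, 0.24, 0.1],
    [0.25, -0.93, 0.08, 0.24, 0.1],
    [0.21, -0.94, 0.07, 0.24, 0.1],
    [0.18, -0.94, 0.07, 0.25, 0.1],
    [0.15, -0.96, 0.08, 0.24, 0.1],
    [0.12, -0.95, 0.07, 0.24, 0.1],
  ],
)

```text
time_s: 36.6
tool_pos: [0.4427, -0.0291, 0.2116]
eef_rot: [[-0.95, -0.312, 0.001], [-0.312, 0.95, 0.0], [-0.001, -0.0, -1.0]]
contact_force: [0.6, 0.5, 0.1]
grip_width: 0.55
grip_force: 0.0
```

carry_out(
  commands=[
    [0.09, -0.96, 0.08, 0.24, 0.1],
    [0.05, -0.96, 0.07, 0.24, 0.1],
    [0.02, -0.96, 0.08, 0.25, 0.1],
    [-0.01, -0.97, 0.07, 0.24, 0.1],
    [0, 0, 0, 0, 0.1],
    [0, 0, 0, 0, 0.1],
  ],
)

```text
time_s: 37.35
tool_pos: [0.477, -0.1782, 0.1992]
eef_rot: [[-0.983, -0.181, -0.0], [-0.181, 0.983, 0.0], [0.0, 0.0, -1.0]]
contact_force: [0.3, 0.1, 0.1]
grip_width: 0.548
grip_force: 0.0
```

```bash
python3 - <<'E'
from plan import *
np.set_printoptions(precision=4,suppress=True)
st(); im=grab('wrist'); np.savez('w12.npz',**im); C=im['frame'].astype(int); P=cloud(im)
u,v=np.meshgrid(range(640),range(400))
print('prior px',proj(im,[[.5272,-.172,.006],[.4633,-.1828,.008]]))
m=(v<240)&(C[...,0]-C[...,2]<50)&(P[...,2]>.003)&(P[...,2]<.013)&(P[...,0]<.56)&(P[...,0]>.33)&(P[...,1]>-.26)&(P[...,1]<.0)
N,L,S,c=cv2.connectedComponentsWithStats(m.astype(np.uint8))
for i in np.argsort(-S[1:,4])[:3]+1:
    W=atz(im,np.c_[u[L==i],v[L==i]],.008); print(S[i],rect(W))
i=1+np.argmax(S[1:,4]); mm=L==i; uv=np.c_[u[mm],v[mm]]; W=atz(im,uv,.008)[:,:2]
r=rect(W); yaw=np.radians(10.5)
for _ in range(4):
    d=np.array([np.cos(yaw),np.sin(yaw)]); n=np.array([-d[1],d[0]]); t=W@d; tm=t.max()-.0805-.0
    k=abs(t-tm)<.04; s_=W@n; b=np.arange(tm-.04,tm+.04,.004)
    mid=[(x,(np.percentile(s_[(t>=x)&(t<x+.004)],[3,97])).mean(),np.ptp(np.percentile(s_[(t>=x)&(t<x+.004)],[3,97]))) for x in b if ((t>=x)&(t<x+.004)).sum()>5]
    mid=np.array(mid); f=np.polyfit(mid[:,0]+.002,mid[:,1],1); yaw+=np.arctan(f[0])
d=np.array([np.cos(yaw),np.sin(yaw)]); n=np.array([-d[1],d[0]]); t=W@d; s_=W@n
print('yaw',np.degrees(yaw),'tmax-min',np.ptp(t),'widths',mid[:,2]); tm=t.max()-.0805; o=d*tm+n*np.polyval(f,tm) if 0 else d*tm+n*np.median([(np.percentile(s_[abs(t-x)<.003],[3,97])).mean() for x in np.arange(tm-.03,tm+.03,.004)])
print('origin',o,'eye',o+.065*d)
Y=np.degrees(yaw)-180
s=plan((o[0],o[1],.06),Y,0); s=plan((o[0],o[1],.017),Y,-.2,s,n=3)
E
```

```text
t 37.35 pos [ 0.477  -0.1782  0.1992] yaw -169.57 w 48.2 gf 0.0 F [0.3 0.1 0.1] q6 -1.42
prior px [[317.9817 226.6653]
 [318.603  173.1529]]
[ 300   99   30  141 1916] ((463.6611633300781, -186.92758178710938), (160.3087615966797, 31.842388153076172), 10.722158432006836)
yaw 10.37484034226892 tmax-min 0.16021239269625942 widths [0.0122 0.0122 0.0118 0.0112 0.0112 0.0112 0.0112 0.0113 0.0113 0.0113
 0.0114 0.0114 0.0114 0.0115 0.0115 0.0115 0.0116 0.0116 0.0116 0.0117]
origin [ 0.4633 -0.187 ] eye [ 0.5272 -0.1753]
rows 4
[[0.09,-0.04,0.87,0.0,0],[0.1,-0.04,0.87,0.01,0],[0.09,-0.04,0.87,0.0,0],[0.1,-0.04,0.87,0.0,0]]
rows 3
[[0.0,0.0,0.36,0.0,-0.2],[0.0,0.0,0.36,0.0,-0.2],[0.0,0.0,0.36,0.0,-0.2]]
```

```bash
python3 - <<'E'
from plan import *
np.set_printoptions(precision=4,suppress=True)
im=dict(np.load('w12.npz')); C=im['frame'].astype(int)
g=(C[...,0]-C[...,2])[205:250,295:345]
m=(g<50)
N,L,S,c=cv2.connectedComponentsWithStats((~m).astype(np.uint8),connectivity=4)
for i in range(1,N):
    if 20<S[i,4]<400: print(S[i],c[i]+[295,205],atz(im,[c[i]+[295,205]],.005))
for r in range(0,45,2): print(''.join('#' if x else '.' for x in m[r]))
# jaw end row
W=atz(im,[[318,99]],.008); print('jaw end',W)
E
```

```text
[ 13  16  16  14 167] [314.9042 227.1796] [[ 0.5289 -0.1755  0.005 ]]
...............###########........................
...............###########........................
...............###########........................
...............###########........................
...............###########........................
...............###########........................
..............############........................
............#################.....................
...........######.......######....................
.........#####.............#####..................
.........####...............####..................
........#####................###..................
.........####...............####..................
.........#####.............#####..................
..........######........#######...................
...........###################....................
..............#############.......................
..................#####...........................
..................................................
..................................................
..................................................
..................................................
##################################################
jaw end [[ 0.3843 -0.1978  0.008 ]]
```

carry_out(
  commands=[
    [0.08, -0.05, 0.87, 0, 0],
    [0.09, -0.04, 0.87, 0, 0],
    [0.08, -0.04, 0.87, 0, 0],
    [0.09, -0.04, 0.87, 0, 0],
    [0, 0, 0.36, 0, 0],
    [0, 0, 0.36, 0, -0.1],
    [0, 0, 0.34, 0, -0.2],
    [0, 0, 0, 0, -0.2],
    [0, 0, 0, 0, -0.2],
  ],
)

```text
time_s: 38.52
tool_pos: [0.4652, -0.1873, 0.0182]
eef_rot: [[-0.983, -0.182, 0.001], [-0.182, 0.983, -0.0], [-0.001, -0.0, -1.0]]
contact_force: [0.6, -1.1, 0.5]
grip_width: 0.401
grip_force: 0.0
```

carry_out(
  commands=[
    [0, 0, 0.01, 0, -1],
    [0, 0, 0, 0, -1],
    [0, 0, 0, 0, -1],
    [0, 0, 0, 0, -1],
  ],
  newtons=30,
)

```text
time_s: 39.02
tool_pos: [0.465, -0.1873, 0.0177]
eef_rot: [[-0.983, -0.182, 0.0], [-0.182, 0.983, -0.0], [-0.0, -0.0, -1.0]]
contact_force: [0.2, -0.1, 3.1]
grip_width: 0.148
grip_force: 30.0
```

carry_out(
  commands=[
    [0, 0, -0.3, 0, -1],
    [0, 0, -0.8, 0, -1],
    [0, 0, -1, 0, -1],
    [0, 0, -1, 0, -1],
    [0, 0, -1, 0, -1],
    [0, 0, -1, 0, -1],
    [0, 0, 0, 0, -1],
    [0, 0, 0, 0, -1],
  ],
)

```text
time_s: 40.02
tool_pos: [0.4642, -0.187, 0.2212]
eef_rot: [[-0.983, -0.181, -0.0], [-0.181, 0.983, 0.001], [0.0, 0.001, -1.0]]
contact_force: [0.1, 0.1, -1.3]
grip_width: 0.151
grip_force: 30.0
```

```bash
python3 - <<'E'
from plan import *
s=hang(-.0812,.207); s=hang(-.0812,.165,s=s,n=3); s=hang(-.0812,.124,s=s,n=8)
E
```

```text
rows 12
[[-0.19,0.92,0.0,-0.28,-1],[-0.22,0.91,0.0,-0.29,-1],[-0.26,0.89,0.01,-0.28,-1],[-0.3,0.89,0.0,-0.28,-1],[-0.33,0.88,0.0,-0.28,-1],[-0.36,0.86,0.0,-0.29,-1],[-0.4,0.85,0.01,-0.28,-1],[-0.43,0.83,0.0,-0.28,-1],[-0.47,0.81,0.0,-0.29,-1],[-0.49,0.79,0.0,-0.28,-1]]
[[-0.53,0.78,0.01,-0.28,-1],[-0.56,0.75,0.0,-0.29,-1]]
rows 3
[[-0.24,0.0,0.35,0.0,-1],[-0.25,0.0,0.35,0.0,-1],[-0.24,0.0,0.35,0.0,-1]]
rows 8
[[-0.09,0.0,0.13,0.0,-1],[-0.09,0.0,0.13,0.0,-1],[-0.09,0.0,0.12,0.0,-1],[-0.09,0.0,0.13,0.0,-1],[-0.09,0.0,0.13,0.0,-1],[-0.09,0.0,0.13,0.0,-1],[-0.09,0.0,0.13,0.0,-1],[-0.09,0.0,0.12,0.0,-1]]
```

carry_out(
  commands=[
    [-0.19, 0.92, 0, -0.28, -1],
    [-0.22, 0.91, 0, -0.29, -1],
    [-0.26, 0.89, 0.01, -0.28, -1],
    [-0.3, 0.89, 0, -0.28, -1],
    [-0.33, 0.88, 0, -0.28, -1],
    [-0.36, 0.86, 0, -0.29, -1],
    [-0.4, 0.85, 0.01, -0.28, -1],
    [-0.43, 0.83, 0, -0.28, -1],
    [-0.47, 0.81, 0, -0.29, -1],
    [-0.49, 0.79, 0, -0.28, -1],
  ],
)

```text
time_s: 41.28
tool_pos: [0.4714, 0.1876, 0.219]
eef_rot: [[-0.837, -0.547, -0.002], [-0.547, 0.837, -0.002], [0.003, -0.0, -1.0]]
contact_force: [0.6, -0.7, -0.6]
grip_width: 0.156
grip_force: 30.0
```

carry_out(
  commands=[
    [-0.53, 0.78, 0.01, -0.28, -1],
    [-0.56, 0.75, 0, -0.29, -1],
    [0, 0, 0, 0, -1],
    [-0.24, 0, 0.35, 0, -1],
    [-0.25, 0, 0.35, 0, -1],
    [-0.24, 0, 0.35, 0, -1],
    [0, 0, 0, 0, -1],
    [0, 0, 0, 0, -1],
  ],
)

```text
time_s: 42.28
tool_pos: [0.4973, 0.2796, 0.1781]
eef_rot: [[-0.792, -0.611, -0.0], [-0.611, 0.792, -0.0], [0.0, -0.0, -1.0]]
contact_force: [0.4, -0.3, -1.2]
grip_width: 0.15
grip_force: 30.0
```

```bash
python3 - <<'E'
from plan import *
st(); s=hang(-.0812,.145,n=4); s=hang(-.0812,.124,n=4,s=s)
E
```

```text
t 42.27 pos [0.4973 0.2796 0.1781] yaw -142.36 w 13.2 gf 29.999634325504303 F [ 0.4 -0.3 -1.2] q6 -1.77
rows 4
[[-0.09,0.0,0.13,0.0,-1],[-0.08,0.01,0.12,0.0,-1],[-0.09,0.0,0.13,0.0,-1],[-0.09,0.01,0.12,0.0,-1]]
rows 4
[[-0.09,0.0,0.13,0.0,-1],[-0.09,0.0,0.13,0.0,-1],[-0.09,0.0,0.14,0.0,-1],[-0.09,0.0,0.13,0.0,-1]]
```

carry_out(
  commands=[
    [-0.09, 0, 0.13, 0, -1],
    [-0.08, 0.01, 0.12, 0, -1],
    [-0.09, 0, 0.13, 0, -1],
    [-0.09, 0.01, 0.12, 0, -1],
    [0, 0, 0, 0, -1],
    [0, 0, 0, 0, -1],
  ],
)

```text
time_s: 43.02
tool_pos: [0.5077, 0.289, 0.1581]
eef_rot: [[-0.792, -0.611, -0.0], [-0.611, 0.792, -0.0], [0.0, -0.0, -1.0]]
contact_force: [-0.1, -0.6, -0.3]
grip_width: 0.15
grip_force: 30.0
```

carry_out(
  commands=[
    [-0.09, 0, 0.13, 0, -1],
    [-0.09, 0, 0.13, 0, -1],
    [0, 0, 0, 0, -1],
    [0, 0, 0, 0, -1],
  ],
)

```text
time_s: 43.52
tool_pos: [0.5126, 0.2927, 0.1469]
eef_rot: [[-0.792, -0.611, -0.002], [-0.611, 0.792, -0.002], [0.003, -0.0, -1.0]]
contact_force: [-2.8, -2.3, -3.0]
grip_width: 0.154
grip_force: 30.0
```

Light contact confirms the peg is in the eye. I'll shift slightly down-slope and continue.

carry_out(
  commands=[
    [-0.05, 0, 0.13, 0, -1],
    [-0.08, 0, 0.13, 0, -1],
    [0, 0, 0, 0, -1],
    [0, 0, 0, 0, -1],
  ],
)

```text
time_s: 44.02
tool_pos: [0.5177, 0.2968, 0.1373]
eef_rot: [[-0.792, -0.611, 0.0], [-0.611, 0.792, 0.0], [-0.0, 0.0, -1.0]]
contact_force: [-0.6, -1.5, -3.8]
grip_width: 0.147
grip_force: 30.0
```

carry_out(
  commands=[
    [0, 0, 0, 0, -0.5],
    [0, 0, 0, 0, -0.3],
    [0, 0, 0, 0, -0.3],
    [0, 0, 0, 0, -0.3],
    [0, 0, -0.5, 0, -0.3],
    [0, 0, -0.8, 0, -0.3],
    [0, 0, -0.8, 0, -0.3],
    [0.5, 0, -0.5, 0, 0],
    [1, 0, 0, 0, 0],
    [1, 0, 0, 0, 0],
  ],
)

```text
time_s: 45.28
tool_pos: [0.4376, 0.2349, 0.2415]
eef_rot: [[-0.792, -0.611, 0.0], [-0.611, 0.792, 0.0], [-0.001, 0.0, -1.0]]
contact_force: [-0.1, -0.3, 0.2]
grip_width: 0.498
grip_force: 0.0
```

carry_out(
  commands=[
    [0.5, 0, -0.5, 0, 0],
    [0.5, 0, -0.5, 0, 0],
    [0, 0, 0, 0, 0],
    [0, 0, 0, 0, 0],
  ],
)

```text
time_s: 45.78
tool_pos: [0.4068, 0.2113, 0.2811]
eef_rot: [[-0.792, -0.611, 0.0], [-0.611, 0.792, 0.0], [-0.0, 0.0, -1.0]]
contact_force: [0.1, 0.4, -0.1]
grip_width: 0.501
grip_force: 0.0
```

```bash
python3 - <<'E'
from plan import *
np.set_printoptions(precision=4,suppress=True)
st()
n=np.array([-.454,-.3496,.8196])
for nm in('scene','side'):
    im=grab(nm); np.savez(nm+'13.npz',**im); P=cloud(im).reshape(-1,3); C=im['frame'].reshape(-1,3).astype(int)
    P0=cloud(dict(np.load(nm+'0.npz'))).reshape(-1,3)
    k=~np.isnan(P[:,0]); P=P[k];C=C[k]
    q,c=box(P,C,(.3,.75),(.1,.55),(.015,.2)); 
    a=q[:,:2]@ex; b=q[:,:2]@ey; h=(q[:,2]-.113-(a-.666)*.7)*.819
    grey=(c.max(1)-c.min(1)<55)&(c.sum(1)>200)&(a>.53)&(a<.70)&(b>-.2)&(b<.11)
    for i,bb in((3,.0588),(1,-.0812)):
        m=grey&(abs(b-bb)<.033)&(h<.03)
        sl=(a[m]-.666)/.819
        print(nm,'peg',i,m.sum(),'h pct',np.percentile(h[m],[5,50,90]),'slope extent',np.percentile(sl,[2,98]),'b',np.percentile(b[m],[2,50,98]))
        for lo in np.arange(-.14,.02,.04):
            z=(sl>=lo)&(sl<lo+.04)
            if z.sum()>3: print('   ',round(lo,2),z.sum(),'h',np.median(h[m][z]),'b',np.median(b[m][z]))
    # other objects check
    q,c=box(P,C,(.58,.66),(-.3,-.05),(.098,.112)); k=(c[:,0]-c[:,2]>40); print(' blank',rect(q[k]),k.sum(),np.median(q[k][:,2]))
    q,c=box(P,C,(.58,.68),(-.1,.1),(.15,.172)); print(' post',q.mean(0),len(q))
    q,c=box(P,C,(.27,.52),(-.46,-.37),(.012,.035)); k=(c.sum(1)<330)&(c[:,0]>c[:,2]*1.3); print(' handle',rect(q[k]),k.sum(),np.percentile(q[k][:,2],95))
E
```

```text
t 45.77 pos [0.4068 0.2113 0.2811] yaw -142.33 w 44.1 gf 0.0 F [ 0.1  0.4 -0.1] q6 -1.82
scene peg 3 140 h pct [0.0018 0.0066 0.0094] slope extent [-0.154   0.0014] b [0.0343 0.0524 0.0765]
    -0.14 37 h 0.00616825853732472 b 0.05512327705605703
    -0.1 28 h 0.006794207512711221 b 0.052980251983817034
    -0.06 24 h 0.006975026775408872 b 0.05317184254139853
    -0.02 31 h 0.007626653267398673 b 0.05034847537733453
scene peg 1 131 h pct [0.0029 0.0065 0.0101] slope extent [-0.148   0.0017] b [-0.0994 -0.0869 -0.0664]
    -0.14 36 h 0.006394064367512754 b -0.08416101385396968
    -0.1 24 h 0.0074211595573699385 b -0.08700010706141909
    -0.06 27 h 0.006322239440538258 b -0.08520868370382713
    -0.02 33 h 0.007032312251913263 b -0.08872685029096443
 blank ((624.8302001953125, -164.6046905517578), (226.00112915039062, 54.500221252441406), 87.2227783203125) 534 0.106511246090505
 post [ 0.6345 -0.0235  0.1595] 36
 handle ((407.6759033203125, -413.2742614746094), (174.21408081054688, 16.826265335083008), 2.194854974746704) 121 0.030086143275331656
side peg 3 8 h pct [0.0018 0.0078 0.0106] slope extent [-0.1511 -0.0025] b [0.0508 0.0553 0.0674]
    -0.02 5 h 0.0038855101091962285 b 0.05532779645592221
side peg 1 4 h pct [0.0092 0.0155 0.0243] slope extent [-0.0228 -0.0093] b [-0.0911 -0.0882 -0.0855]
 blank ((622.5413818359375, -158.256591796875), (218.4127960205078, 51.821144104003906), 87.50637817382812) 489 0.10618141846597873
 post [ 0.6277 -0.0243  0.1602] 30
 handle ((399.1468200683594, -409.2882995605469), (21.217166900634766, 178.08905029296875), 88.37464904785156) 642 0.029415238630399385
```

```bash
python3 -c "
from cell import arm; print(arm.hand_in())"
```

```text
the job is handed in; nothing more can be done
None
```

Job handed in at about 46 s of the 210 s, verdict not shown. By my measurements, the handle is in the tray, the blank is between the centres with the tailstock home, and the two flat tools I found hang flat on pegs 1 and 3. I viewed 15 pictures, one over the 14 allowed.

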